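# Set the larger horseshoe under the bench magnifier

## Task

Get the larger of the two horseshoes ready for a crack check on the inspection stand. Swing the magnifier well clear of the sloped rest to make room, lay the shoe flat on the rest with its toe uphill, both heels down on the ledge and centred from side to side, then bring the lens back over the middle of the rest and tip it until it is parallel with the slope, so that it stays there by itself. Leave the smaller horseshoe where it lies.

Things in the scene. Friction and masses are not known exactly. Their poses are not given: they have to be found in the camera images.
- big_shoe: The larger horseshoe, dark forged iron, 132 mm long, 146 wide, 9 thick (toe clip up to 19), 0.3 to 0.5 kg, loose, flat on the bench to the right of the stand. Origin: middle of its underside, in the open of the U. -x points to the toe (closed end, at -63 mm), +x to the two heels (ends at +66 mm), z up. At x = 0 its branches are 22 to 27 mm wide, middles at y = +59 and -59 mm.
- big_shoe_toe (a point): Middle of the toe of the larger horseshoe, 50 mm from its origin along its -x, half way up the thickness.
- small_shoe: The smaller horseshoe, rusty brown, 123 x 137 x 9 mm, loose on the bench to the left of the stand; origin and axes as on the larger one. Not to be disturbed.
- stand_rest: Sloped rest of the inspection stand: fixed steel plate at 35 degrees, low edge to the robot; the stand's place and yaw vary. Origin: on the plate's face, 75 mm above the bench. x straight uphill, y level to the left, z square out of the plate. Plate x -74 to +76, y -85 to +85 mm. Ledge 150 mm wide, 10 mm high, its uphill side at x = -66 mm: a shoe with both heels on it has its origin at x = 0.
- rest_center (a point): The origin of the sloped rest, on the plate's upper face.
- mag_head: Lens head of the magnifier: round lens in a dark rim, 100 mm across, 14 thick. Origin: on its level tipping hinge, in a fork at the end of the arm, always 190 mm above the bench. z square to the lens, upward; -x from the hinge through the lens's middle (60 mm) to the knob (122 mm). The knob side tips down to 0.9 rad or up to 0.1 rad from level; the hinge is stiff (about 3 N at the knob) and stays.
- lens_center (a point): Middle of the lens, 60 mm from the tipping hinge. Over the middle of the rest and parallel to it, it stands 98 mm out from the plate, and the tipping hinge is then 7 mm nearer the robot than the rest's origin, seen from above, and midway from side to side.
- mag_knob (a point): Grip point of the lens head's turned wooden knob, a round handle 22 mm thick on a lug at the rim, opposite the hinge: 122 mm from the hinge along the head's -x and 36 mm above the lens's middle plane. The knob runs along the head's z, from 3 to 57 mm above that plane; the rim beside it reaches 7 mm above. It can turn in a grip.
- mag_arm1 (a joint): Upright pivot of the first link (151 mm) on the column, which stands 100 mm behind and 150 mm to the left of the rest's origin: rad, positive anticlockwise from above (lens to the right), -1.5 to 1.0; 0 with the lens over the rest. Stiff: the arm follows the knob at 3 to 6 N and stays where it is left.
- mag_arm2 (a joint): Upright elbow pivot between the first link and the second (126 mm, always in line behind the lens head), also stiff: rad, positive anticlockwise from above, -1.3 to 1.3; 0 with the lens over the rest, where the head points straight down the slope. As both pivots and the tipping hinge follow, the knob can be led anywhere within the arm's reach.

How it is judged:
By the outcome, as a careful person would: the job done as asked, in the order asked, and still so for the second after the job is handed in, with the robot touching nothing.
It also fails if it takes over 69 s, if anything falls off the work surface, if the arm or the gripper's body presses on something with over 40 N, if the wrist force passes 120 N, or if a joint passes its speed limit or range.

## Robot

A 6-joint arm with a two-finger parallel gripper is mounted at the origin on a cart in front of the work surface, level with it; the furniture and walls round the work are solid. World frame = base frame: x ahead of the robot, y to its left, z up, the work surface at z = 0. Lengths are in mm, angles in rad, forces in N, time in s.
With the tool pointing down it reaches from about 275 to 750 mm from the base axis. Payload 10.2 kg.
Tool frame: the origin (TCP) lies on the front face of the gripper's body, between the roots of the fingers; the fingertips stand 73 mm ahead of it and the grasp point (between the pads) lies 54 mm ahead of it; z points along the fingers, y is the direction in which the jaws open and shut (so a half turn about z gives the same grasp; the last joint's range is limited). The gripper opens to 85 mm and grips with 20 to 120 N. Pads are 22 mm wide; open, the fingers measure 114 mm over their backs; the gripper's body (76 mm by 85 mm) begins 54 mm behind the grasp point. The pads swing forward as they close: fully open they stand 13 mm farther back than shut.
Start: joints at [-0.223, 0.313, 1.498, -0, 1.331, -0.223], TCP at [525.006, -0.014, 303.894] pointing down, gripper open.
Joint ranges: [-2.94, 2.94], [-0.97, 2.17], [0.19, 2.56], [-1.23, 4.37], [0.02, 3.11], [-2.88, 2.88]. Speed limits (rad/s): [2.39, 2.39, 3.01, 3.14, 3.14, 3.14].

## Interface

Orientations are given as a unit quaternion [w, x, y, z].
In Python, from rig import ctrl gives the robot as it stands.
- The arm moves only by the tool move_arm, never from a script. Its argument "series" is a list of rows, each a list of 3 entries, a list of its own where there are three numbers: the shift along the tool's x, y, z in mm, then the turn about the tool's z in degrees, then the opening, from 0 (shut) to 1 (fully open). In form: [[[tx, ty, tz], yaw, grip], ...]. A call has 1 to 10 rows; each row is the pose to reach, as a shift and turn from the pose commanded when the call began, along the tool's axes at that moment; what a row does not reach only later rows make up. A row lasts 1/8 s, in which the tool goes at most 62.5 mm and 10.7 degrees, less where a joint would pass 70% of its speed; a pose out of reach is approached as far as the arm can. A call with a gripper value outside its range is refused whole. The fingers move at their own pace and stop on an object; "force" is the grip in N (left out, the last holds). Time passes only in rows, so rows that repeat a pose let the fingers close. It gives the time, the measured TCP pose, the force and the opening at its end, in the units of the state.
- ctrl.sense(): the state, without advancing time (a new reading comes with each control period).
- ctrl.capture(name): name is "scene" or "side" or "wrist"; returns (picture, depth): 400x640x3 uint8, red, green, blue; 400x640 float32, mm along the optical axis (not along the pixel's ray), 0 where there is no reading.
- ctrl.camera_model(name): a dict with "fov_y" (degrees; the focal length in pixels is half the picture's height over the tangent of half this angle, whatever the lens; pixels are square), "cx", "cy" (the principal point, pixels), "rvec" (rotation vector, rad) and "tvec" (3), from world to camera coordinates, as OpenCV has them. Camera axes: x right, y down, z forward; pixel columns grow to the right and rows downward; lengths in mm; the calibration is good to about 2 mm. The wrist camera is an equidistant fisheye: a pixel r from the principal point sees the ray r / f radians off the axis. A picture is of the moment at which its call begins: read the wrist's pose just before it. camera_model takes no time and is no camera call; for the wrist camera it gives the pose at the moment of the call.
- ctrl.finish_job(): hands the job in, once; it reports no verdict.
The state is a dict: "time_s": time; "joints": joint angles; "dq": joint speeds; "tau": joint torques, N m; "eef_pos": TCP position; "ee_rot": TCP orientation; "force": force on the tool from outside, world axes, zero at the start; "wrist_torque": the same for the moment, N m; "grip_width": opening from 0.0 (shut) to 1.0 (fully open).
Only numpy, scipy, OpenCV 4.12 (cv2) and the standard library are available. Lean on these libraries where they do the work, as an engineer would, in place of code of your own. Each camera call takes 0.05 s, during which the arm holds its last target.

## Working session

There is one attempt and no reset: what is moved stays moved. The work goes in short steps, Python scripts to look and compute and a tool call to move; the robot and the scene stay as the last step left them, time stands still between calls to the robot, and variables do not carry over. Pictures are saved under pics/ and viewed, and the job is handed in when it is done.

Besides the shell and the picture viewer there is one more tool, called by a JSON object that holds its "api" and its "payload", one argument or row to a line. move_arm: Moves the arm, as the interface text tells. Its arguments: {"type":"object","properties":{"series":{"type":"array","items":{"type":"array"}},"force":{"type":"number"}},"required":["series"]}

```bash
ls; mkdir -p pics
python3 - <<'E'
from rig import ctrl
import cv2,numpy as np
print(ctrl.sense())
for n in ["scene","side","wrist"]:
    m=ctrl.camera_model(n);print(n,m)
    p,d=ctrl.capture(n)
    cv2.imwrite(f"pics/{n}0.png",p[:,:,::-1]);np.save(f"pics/{n}0.npy",d)
print(ctrl.sense()['time_s'])
E
```

```text
pics
{'time_s': 0.0, 'joints': array([-2.23395258e-01,  3.13457343e-01,  1.49843985e+00, -1.09376735e-05,
        1.33101569e+00, -2.23443703e-01]), 'dq': array([ 0.00073811, -0.00047528,  0.00087956, -0.00086432,  0.00022399,
       -0.00117248]), 'tau': array([-5.78409599e-04, -4.12261176e+01, -2.59742296e+01, -3.58453699e-04,
        4.11797926e-03, -1.23038126e-05]), 'eef_pos': array([5.24831321e+02, 2.66546063e-02, 3.03330222e+02]), 'ee_rot': array([-5.55757097e-04,  7.07088578e-01,  7.07124675e-01, -3.56242352e-04]), 'force': array([-0.22198389,  0.09810525,  0.12249106]), 'wrist_torque': array([-0.06186378,  0.01185718, -0.02139489]), 'grip_width': 1.0047393046088382}
scene {'fov_y': 52.73289532019569, 'cx': 321.24374778504, 'cy': 198.28807013823683, 'rvec': array([ 1.06313101, -2.51234908,  0.89210348]), 'tvec': array([ 547.63453198,  255.11501496, 1284.52995961])}
side {'fov_y': 50.850797167500495, 'cx': 323.17576708051195, 'cy': 200.13562985081896, 'rvec': array([ 1.94106352, -1.94028022,  0.50957431]), 'tvec': array([ 240.4412862 ,  543.71763418, 1217.32259612])}
wrist {'fov_y': 65.70646984690485, 'cx': 315.28800293466975, 'cy': 197.34287176562955, 'rvec': array([-2.82873140e+00, -4.14293977e-04,  2.27535629e-03]), 'tvec': array([-524.25163525,  -38.80279804,  380.45036858])}
0.15
```

View pics/scene0.png

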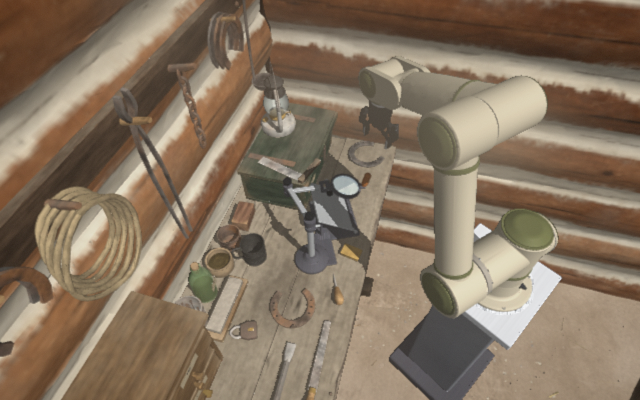

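View pics/side0.png

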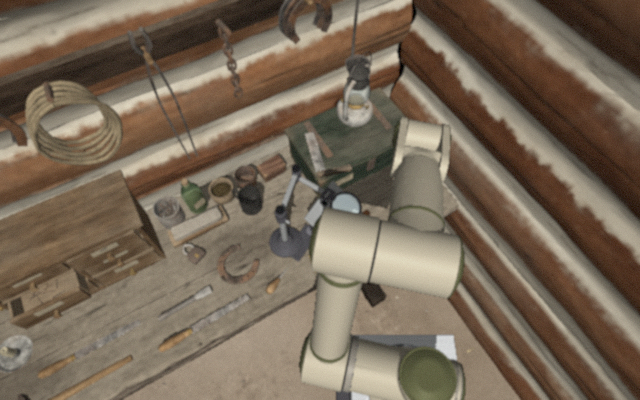

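View pics/wrist0.png

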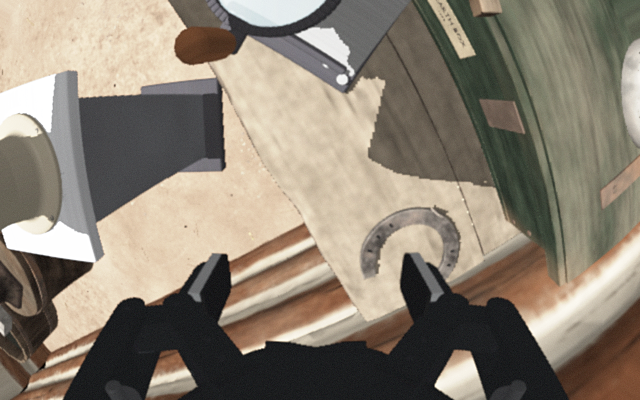

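```bash
cat > h.py <<'E'
import cv2,numpy as np
from scipy.spatial.transform import Rotation as R
from rig import ctrl
def rays(n,m,shape=(400,640)):
    f=shape[0]/2/np.tan(np.radians(m['fov_y'])/2)
    v,u=np.mgrid[:shape[0],:shape[1]].astype(float)
    x=(u-m['cx'])/f;y=(v-m['cy'])/f
    if n=='wrist':
        r=np.hypot(x,y)+1e-12;s=np.tan(np.minimum(r,1.5))/r
        x,y=x*s,y*s
    return x,y
def world(n,d,m):
    x,y=rays(n,m)
    P=np.stack([x*d,y*d,d],-1)
    Rm=R.from_rotvec(m['rvec']).as_matrix()
    W=(P-m['tvec'])@Rm
    W[d<=0]=np.nan
    return W
def proj(n,m,p):
    Rm=R.from_rotvec(m['rvec']).as_matrix()
    c=Rm@np.asarray(p,float)+m['tvec']
    f=200/np.tan(np.radians(m['fov_y'])/2)
    if n=='wrist':
        r=np.hypot(c[0],c[1]);t=np.arctan2(r,c[2]);return f*t*c[0]/r+m['cx'],f*t*c[1]/r+m['cy']
    return f*c[0]/c[2]+m['cx'],f*c[1]/c[2]+m['cy']
def grab(n,tag):
    m=ctrl.camera_model(n);p,d=ctrl.capture(n)
    cv2.imwrite(f"pics/{tag}.png",p[:,:,::-1]);np.savez(f"pics/{tag}.npz",d=d,p=p,**m)
    return p,world(n,d,m),m
E
python3 - <<'E'
from h import *
np.set_printoptions(precision=0,suppress=True)
m=ctrl.camera_model('wrist');d=np.load('pics/wrist0.npy');W=world('wrist',d,m)
for (u,v) in [(410,225),(390,225),(450,240),(370,265),(445,275),(300,150),(200,45),(340,78),(300,40),(320,60),(335,85),(270,10),(395,130),(480,150),(370,155),(560,280),(500,180)]:
    print(u,v,W[v,u],d[v,u])
ms=ctrl.camera_model('scene');ds=np.load('pics/scene0.npy');S=world('scene',ds,ms)
for (u,v) in [(346,186),(292,185),(308,215),(310,260),(335,205),(350,230),(365,180),(290,305),(367,153),(250,250),(372,290)]:
    print(u,v,S[v,u])
E
```

```text
410 225 [653. -80.  -2.] 405.8652
390 225 [622. -75.   9.] 393.96088
450 240 [ 712. -100.   10.] 400.8537
370 265 [ 599. -135.    9.] 412.56046
445 275 [ 715. -157.    9.] 418.90173
300 150 [506.  20.  -3.] 376.26022
200 45 [465. 112. 218.] 138.23697
340 78 [552. 106.  16.] 331.56274
300 40 [508. 146.  41.] 295.76703
320 60 [529. 124.  42.] 301.82388
335 85 [547.  99.  10.] 340.25757
270 10 [496. 141. 174.] 170.58469
395 130 [622.  46.  -0.] 365.42465
480 150 [745.  26.  -0.] 371.83514
370 155 [592.  14.  -1.] 376.68265
560 280 [790. -83. 159.] 254.10843
500 180 [768.  -8.  25.] 358.58633
346 186 [493. 173. 182.]
292 185 [586. 318. 227.]
308 215 [456. 370. 245.]
310 260 [441. 385.  34.]
335 205 [524. 189.  70.]
350 230 [431. 210.  37.]
365 180 [458. 123. 200.]
290 305 [384. 524.  -1.]
367 153 [ 661. -136.    1.]
250 250 [623. 492.   5.]
372 290 [ 470.  -64. -846.]
```

Run:
```python
from h import *
np.set_printoptions(precision=1,suppress=True)
m=ctrl.camera_model('wrist');d=np.load('pics/wrist0.npy');W=world('wrist',d,m)
ms=ctrl.camera_model('scene');ds=np.load('pics/scene0.npy');S=world('scene',ds,ms)
md=ctrl.camera_model('side');dd=np.load('pics/side0.npy');D=world('side',dd,md)
# top-down map
def top(P,x0,x1,y0,y1,name,cols=None,zlo=-10,zhi=300,s=2):
    q=P.reshape(-1,3);k=(q[:,0]>x0)&(q[:,0]<x1)&(q[:,1]>y0)&(q[:,1]<y1)&(q[:,2]>zlo)&(q[:,2]<zhi)
    q=q[k];im=np.zeros((int((x1-x0)*s),int((y1-y0)*s)),np.uint8)
    for p in q[np.argsort(q[:,2])]:
        cv2.circle(im,(int((y1-p[1])*s),int((x1-p[0])*s)),2,int(60+195*(p[2]-zlo)/(zhi-zlo)),-1)
    cv2.imwrite(name,im)
A=np.concatenate([W.reshape(-1,3),S.reshape(-1,3)])
top(W,540,800,-230,60,'pics/t_shoe_w.png',zlo=-5,zhi=25)
top(S,380,700,60,460,'pics/t_stand_s.png',zlo=-5,zhi=290,s=1.5)
for n,P in(('w',W),('s',S),('d',D)):
    q=P.reshape(-1,3);k=(q[:,0]>560)&(q[:,0]<745)&(q[:,1]>-220)&(q[:,1]<-30)&(q[:,2]>5)&(q[:,2]<13)
    print(n,k.sum(),q[k].min(0) if k.any() else 0,q[k].max(0) if k.any() else 0)
    k=(q[:,0]>560)&(q[:,0]<745)&(q[:,1]>-220)&(q[:,1]<30)&(abs(q[:,2])<4)
    print('bench',np.median(q[k],0))
```

```text
w 2596 [ 584.6 -165.1    5.1] [729.4 -52.2  12.6]
bench [635.2 -46.   -1.2]
s 299 [ 582.5 -197.9    5. ] [744.  -32.3  12.9]
bench [654.5 -81.6  -0. ]
d 1 [ 657.4 -200.8    5.1] [ 657.4 -200.8    5.1]
bench [649.    4.6  -0.5]
```

View pics/t_shoe_w.png

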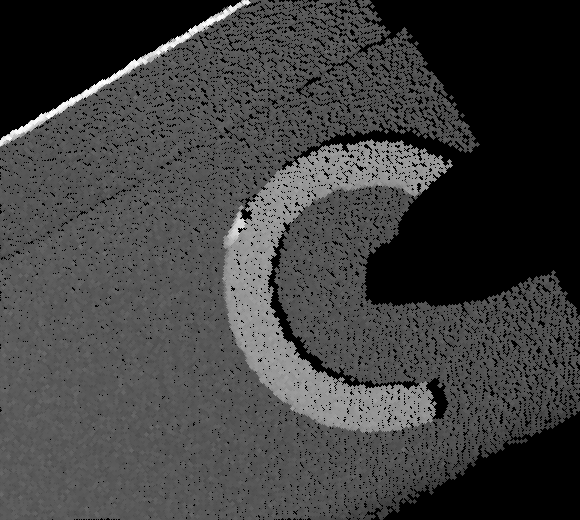

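View pics/t_stand_s.png

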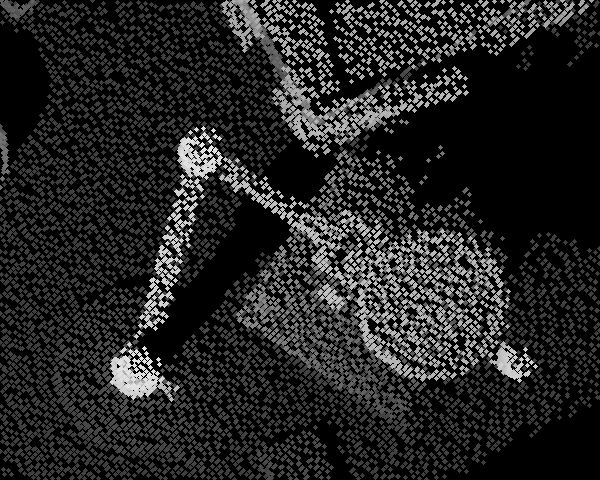

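Run:
```python
from h import *
np.set_printoptions(precision=1,suppress=True)
m=ctrl.camera_model('wrist');W=world('wrist',np.load('pics/wrist0.npy'),m)
ms=ctrl.camera_model('scene');S=world('scene',np.load('pics/scene0.npy'),ms)
md=ctrl.camera_model('side');D=world('side',np.load('pics/side0.npy'),md)
# knob: points z>190 near (462,120)
for n,P in(('w',W),('s',S),('d',D)):
    q=P.reshape(-1,3);k=(np.hypot(q[:,0]-462,q[:,1]-115)<35)&(q[:,2]>150)&(q[:,2]<260)
    if k.any(): print(n,k.sum(),q[k].mean(0),q[k].min(0),q[k].max(0))
    # plate plane points
    k=(q[:,0]>400)&(q[:,0]<640)&(q[:,1]>90)&(q[:,1]<330)&(q[:,2]>36)&(q[:,2]<115)
    Q=q[k];print(n,len(Q))
    if len(Q)<100: continue
    rng=np.random.default_rng(0);best=0
    for _ in range(3000):
        a=Q[rng.choice(len(Q),3,False)];nn=np.cross(a[1]-a[0],a[2]-a[0]);l=np.linalg.norm(nn)
        if l<200: continue
        nn/=l; nn*=np.sign(nn[2])
        if abs(nn[2]-np.cos(np.radians(35)))>.05: continue
        c=(abs((Q-a[0])@nn)<2).sum()
        if c>best: best=c;B=(a[0],nn)
    a,nn=B;I=Q[abs((Q-a)@nn)<3];c=I.mean(0);nn=np.linalg.svd(I-c)[2][2];nn*=np.sign(nn[2])
    up=-nn[:2]/np.linalg.norm(nn[:2]);print('plane',best,nn,'tilt',np.degrees(np.arccos(nn[2])),'yaw',np.degrees(np.arctan2(up[1],up[0])),c,I.min(0),I.max(0))
    # point on plane z=75 line: distance along up
    print('up*O=', up@c[:2]+ (75-c[2])/np.tan(np.radians(35)))
    # y extents
    yv=np.array([-up[1],up[0]]);t=I[:,:2]@yv;print('y ext',np.percentile(t,[0,1,50,99,100]), 'x', np.percentile(I[:,:2]@up,[0,1,99,100]))
# column
q=S.reshape(-1,3);k=(np.hypot(q[:,0]-453,q[:,1]-370)<30)&(q[:,2]>80)&(q[:,2]<300);print('col',k.sum(),np.median(q[k],0))
for z in(90,130,170,210,230,250):
  kk=k&(abs(q[:,2]-z)<12);print(z,kk.sum(),q[kk].mean(0) if kk.any() else '')
```

```text
w 3407 [469.1 123.1 192.5] [449.3 102.8 162.6] [496.  149.7 221.8]
w 4896
plane 4174 [-0.3 -0.5  0.8] tilt 34.95477887043843 yaw 57.02175357785668 [561.7 153.9  59.7] [502.8 111.8  36. ] [612.1 182.8  94.2]
up*O= 456.7319968047041
y ext [-415.6 -414.5 -389.3 -345.8 -337.6] x [398.9 401.4 477.6 484.2]
s 150 [463.4 125.8 189. ] [446.5 103.2 160.6] [495.6 148.9 224. ]
s 1225
plane 745 [-0.3 -0.5  0.8] tilt 34.80615370260707 yaw 56.80372511777123 [511.5 212.9  77.1] [425.6 129.5  36.4] [625.3 297.2 115. ]
up*O= 455.26949244975924
y ext [-413.7 -402.2 -310.  -244.  -241.6] x [397.5 400.5 512.9 514.9]
d 58 [469.8 120.5 200.1] [450.6 101.7 167. ] [494.8 143.1 224.8]
d 375
plane 177 [-0.3 -0.5  0.8] tilt 32.69905779407571 yaw 56.90934312202548 [540.7 244.2 105.5] [475.  109.6  38.7] [629.  292.6 115. ]
up*O= 456.1660156978957
y ext [-415.7 -413.5 -307.1 -246.9 -244.6] x [391.7 479.6 514.9 516.8]
col 340 [447.  372.8 196.9]
90 25 [448.8 370.6  90.4]
130 26 [449.3 372.5 129.8]
170 19 [449.  373.9 168.6]
210 39 [446.5 375.5 214.4]
230 79 [448.4 372.3 227.8]
250 70 [452.  368.6 244.8]
```

Run:
```python
import cv2
a=cv2.imread('pics/scene0.png')[140:300,220:400];cv2.imwrite('pics/z1.png',cv2.resize(a,None,fx=4,fy=4,interpolation=2))
a=cv2.imread('pics/side0.png')[150:270,240:380];cv2.imwrite('pics/z2.png',cv2.resize(a,None,fx=4,fy=4,interpolation=2))
```

```text
(no output)
```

View pics/z1.png

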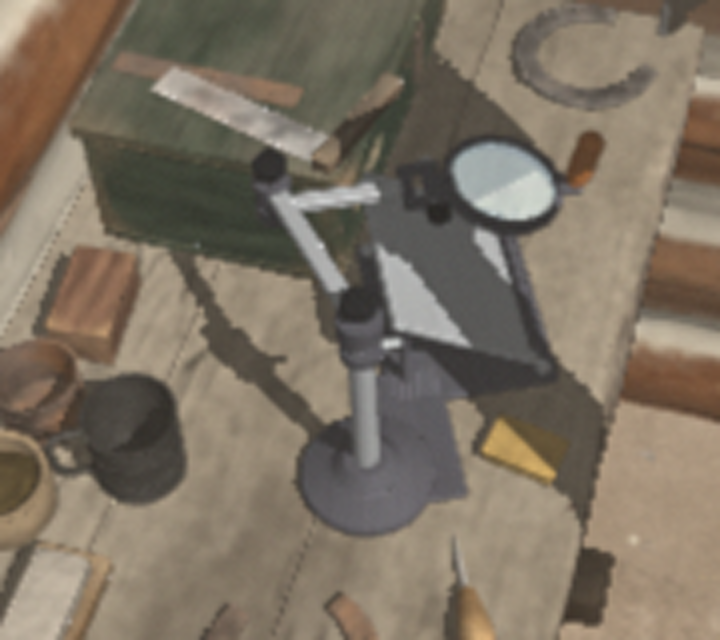

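View pics/z2.png

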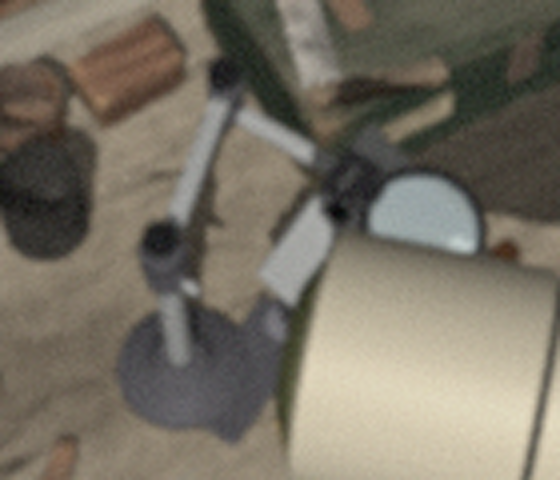

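Run:
```python
from h import *
np.set_printoptions(precision=1,suppress=True)
for n in('wrist','scene'):
    m=ctrl.camera_model(n);P=world(n,np.load(f'pics/{n}0.npy'),m)
    im=cv2.imread(f'pics/{n}0.png');hsv=cv2.cvtColor(im,cv2.COLOR_BGR2HSV)
    q=P.reshape(-1,3);h=hsv.reshape(-1,3)
    k=(np.hypot(q[:,0]-465,q[:,1]-118)<40)&(q[:,2]>150)&(h[:,1]>120)
    Q=q[k];c=Q.mean(0);u,s,vt=np.linalg.svd(Q-c);print(n,k.sum(),c,vt[0],s)
    t=(Q-c)@vt[0];print(np.percentile(t,[0,2,50,98,100]), c+vt[0]*t.min(),c+vt[0]*t.max())
    # lens rim dark pts
    k=(q[:,0]>420)&(q[:,0]<580)&(q[:,1]>100)&(q[:,1]<260)&(q[:,2]>140)&(q[:,2]<205)&(h[:,1]<120)
    Q=q[k];best=0;rng=np.random.default_rng(0)
    for _ in range(2000):
        a=Q[rng.choice(len(Q),3,False)];nn=np.cross(a[1]-a[0],a[2]-a[0]);l=np.linalg.norm(nn)
        if l<100: continue
        nn/=l;e=(abs((Q-a[0])@nn)<2.5).sum()
        if e>best: best=e;B=(a[0],nn)
    I=Q[abs((Q-B[0])@B[1])<3];c=I.mean(0);nn=np.linalg.svd(I-c)[2][2];nn*=np.sign(nn[2])
    print('lens',len(Q),best,c,I.min(0),I.max(0),nn,np.arccos(nn[2]),np.degrees(np.arctan2(nn[1],nn[0])))
    k=(np.hypot(q[:,0]-600,q[:,1]-327)<30)&(q[:,2]>180)&(q[:,2]<300);print('elbow',k.sum(),q[k].mean(0) if k.any() else'',q[k].max(0) if k.any() else '')
    if n=='scene':
        kk=k&(q[:,2]>240);print(q[kk].mean(0),kk.sum())
```

```text
wrist 1777 [464.7 114.  208.7] [ 0.3  0.2 -0.9] [563.9 219.3 155.6]
[-14.7 -13.3  -5.8  30.7  40. ] [459.8 111.6 222.3] [477.8 120.6 171.5]
lens 4000 3107 [496.7 136.7 174.7] [457.5 113.5 167.5] [539.3 152.6 183.6] [-0.1 -0.   1. ] 0.13870343232964902 -169.50373067567276
elbow 0  
scene 57 [456.6 121.8 202.1] [-0.1 -0.2  1. ] [107.6  32.5  19.7]
[-25.9 -24.3  -0.2  20.4  21.9] [459.1 127.3 176.8] [454.4 117.2 223.3]
lens 811 465 [500.3 179.  183. ] [447.9 116.1 166.6] [557.2 256.9 200.2] [-0.1 -0.2  1. ] 0.19599118904864196 -119.54358387764486
elbow 176 [593.  328.2 222.2] [614.1 340.4 248.6]
[598.8 325.7 244.4] 53
```

{"api": "move_arm", "payload": {
  "series": [
    [[40,-20,-5],10,1],
    [[80,-43,-5],20,1],
    [[116,-64,-5],30,1],
    [[116,-64,-5],33,1],
    [[116,-64,-5],33,1]
  ],
  "force": 40
}}

```text
time_s: 0.78
eef_pos: [460.9, 116.2, 308.8]
ee_rot: [-0.0, 0.879, 0.478, -0.0]
force: [0.2, 0.8, -0.5]
grip_width: 1.002
```

Run:
```python
from h import *
np.set_printoptions(precision=3,suppress=True)
s=ctrl.sense();print(s['eef_pos'],s['ee_rot'],s['joints'])
p,W,m=grab('wrist','w1');print(proj('wrist',m,(461,116,205)),proj('wrist',m,(461,116,225)))
```

```text
[460.859 116.2   308.835] [-0.     0.879  0.478 -0.   ] [-0.     0.199  1.632 -0.     1.311  0.575]
(np.float64(316.91490428848795), np.float64(234.16749986501785)) (np.float64(317.05170686607545), np.float64(249.171248140724))
```

View pics/w1.png

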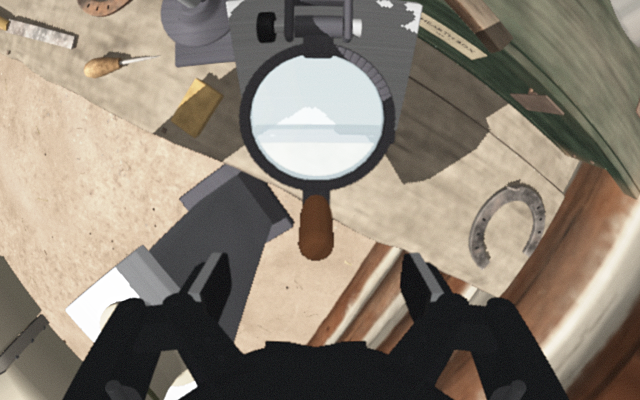

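{"api": "move_arm", "payload": {
  "series": [
    [[0,0,25],0,1],
    [[0,0,50],0,1],
    [[0,0,50],0,0.6],
    [[0,0,50],0,0.3],
    [[0,0,50],0,0],
    [[0,0,50],0,0],
    [[0,0,50],0,0]
  ],
  "force": 40
}}

```text
time_s: 1.7
eef_pos: [461.2, 116.0, 259.4]
ee_rot: [0.0, 0.879, 0.477, 0.0]
force: [1.3, -1.4, 2.4]
grip_width: 0.247
```

```bash
cat > plan.py <<'E'
import numpy as np
O=np.array([524.1,203.1]);psi=np.radians(57)
Rz=lambda a:np.array([[np.cos(a),-np.sin(a)],[np.sin(a),np.cos(a)]])
C=np.array([100.,150.])
def knob(a1,a2,al):
    t1=np.arctan2(-150,19)+a1
    e=C+151.2*np.array([np.cos(t1),np.sin(t1)])
    t2=np.pi+a1+a2
    L=126+122*np.cos(al)+36*np.sin(al)
    k=e+L*np.array([np.cos(t2),np.sin(t2)])
    return k,190-122*np.sin(al)+36*np.cos(al),e
E
python3 - <<'E'
from plan import *
from scipy.optimize import least_squares
w=np.array([460.9,116.2]);s=Rz(-psi)@(w-O);print('knob stand',s)
r=least_squares(lambda p:knob(p[0],p[1],.17)[0]-s,[.2,-.2]);print(r.x)
a=r.x
for f in np.linspace(0,1,9):
    a1=a[0]+f*(-1.4-a[0]);a2=a[1]+f*(0-a[1]);k,z,e=knob(a1,a2,.17)
    d=k-s   # tool x=stand x, tool y=-stand y
    print(round(a1,2),round(a2,2),'stand',k.round(0),'world',(O+Rz(psi)@k).round(0),'tool',d[0].round(0),-d[1].round(0),'yaw',np.degrees(-(a1+a2-a.sum())).round(0),'r',np.hypot(*(O+Rz(psi)@k)).round())
E
```

```text
knob stand [-107.30165937    5.67484775]
[ 0.17641158 -0.17646604]
0.18 -0.18 stand [-107.    6.] world [461. 116.] tool 0.0 -0.0 yaw -0.0 r 475.0
-0.02 -0.15 stand [-133.   44.] world [415. 116.] tool -25.0 -38.0 yaw 10.0 r 431.0
-0.22 -0.13 stand [-151.   86.] world [370. 123.] tool -44.0 -80.0 yaw 20.0 r 390.0
-0.41 -0.11 stand [-161.  132.] world [326. 139.] tool -54.0 -126.0 yaw 30.0 r 354.0
-0.61 -0.09 stand [-164.  179.] world [285. 163.] tool -56.0 -173.0 yaw 40.0 r 328.0
-0.81 -0.07 stand [-157.  226.] world [249. 195.] tool -50.0 -221.0 yaw 50.0 r 316.0
-1.01 -0.04 stand [-142.  273.] world [218. 232.] tool -35.0 -267.0 yaw 60.0 r 319.0
-1.2 -0.02 stand [-119.  316.] world [195. 276.] tool -11.0 -310.0 yaw 70.0 r 337.0
-1.4 0.0 stand [-87. 354.] world [179. 323.] tool 20.0 -349.0 yaw 80.0 r 369.0
```

{"api": "move_arm", "payload": {
  "series": [
    [[-13,-18,0],3,0],
    [[-25,-38,0],6,0],
    [[-36,-58,0],9,0],
    [[-44,-80,0],12,0],
    [[-50,-103,0],15,0],
    [[-54,-126,0],17,0],
    [[-56,-150,0],19,0],
    [[-56,-173,0],21,0],
    [[-54,-197,0],23,0],
    [[-50,-221,0],25,0]
  ]
}}

```text
time_s: 2.95
eef_pos: [249.0, 194.6, 259.5]
ee_rot: [0.001, 0.962, 0.274, 0.002]
force: [7.5, -0.3, -2.4]
grip_width: 0.241
```

Run:
```python
from h import *;from plan import *
np.set_printoptions(precision=3,suppress=True)
s=ctrl.sense();print(s['eef_pos'],s['joints'],s['force'])
# tool axes
Rm=R.from_quat(np.roll(s['ee_rot'],-1)).as_matrix();print(Rm)
base=np.array([-107.3-50,5.7+221])
for a1,a2 in [(-.91,-.05),(-1.01,-.04),(-1.1,-.03),(-1.2,-.02),(-1.3,-.01),(-1.38,0)]:
    k,z,e=knob(a1,a2,.17);d=Rz(psi)@(k-base);print(a1,(Rm[:2,:2].T@d).round(0))
grab('wrist','w2');grab('scene','s2')
```

```text
[248.972 194.607 259.454] [ 0.288 -0.127  2.109 -0.002  1.156  1.303] [ 7.5   -0.27  -2.381]
[[ 0.849  0.528  0.005]
 [ 0.528 -0.849 -0.001]
 [ 0.004  0.003 -1.   ]]
-0.91 [ -4. -23.]
-1.01 [ -6. -48.]
-1.1 [ -6. -71.]
-1.2 [ -3. -96.]
-1.3 [   2. -121.]
-1.38 [   7. -140.]
```

View pics/w2.png

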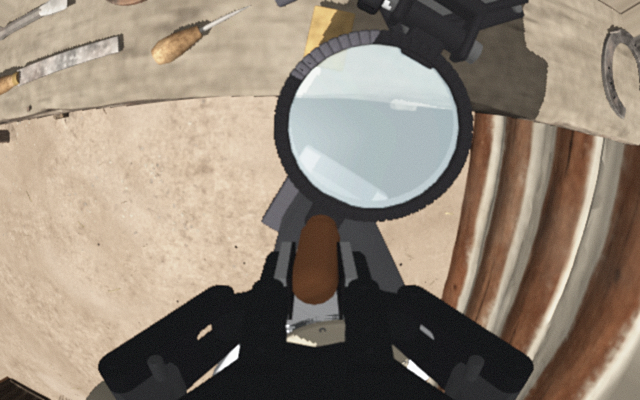

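View pics/s2.png

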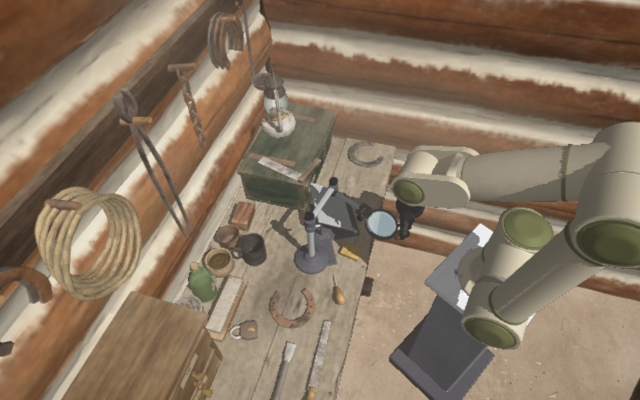

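{"api": "move_arm", "payload": {
  "series": [
    [[-4,-23,0],3,0],
    [[-6,-48,0],6,0],
    [[-6,-71,0],9,0],
    [[-3,-96,0],12,0],
    [[2,-121,0],15,0],
    [[7,-140,0],17,0],
    [[7,-140,0],17,0],
    [[7,-140,0],17,0.6],
    [[7,-140,0],17,1],
    [[7,-140,0],17,1]
  ]
}}

```text
time_s: 4.3
eef_pos: [180.3, 316.7, 258.8]
ee_rot: [0.0, 0.991, 0.13, -0.0]
force: [0.4, -0.7, -0.1]
grip_width: 0.867
```

Run:
```python
from h import *;from plan import *
np.set_printoptions(precision=3,suppress=True)
s=ctrl.sense();print(s['time_s'],s['eef_pos'],s['joints'],s['force'])
# fit shoe from w1 with full view
z=np.load('pics/w1.npz');m={k:z[k] for k in('fov_y','cx','cy','rvec','tvec')}
W=world('wrist',z['d'],m);q=W.reshape(-1,3)
k=(q[:,0]>560)&(q[:,0]<750)&(q[:,1]>-220)&(q[:,1]<-30)
b=k&(abs(q[:,2])<5);print('bench z',np.median(q[b,2]))
t=k&(q[:,2]>4.5)&(q[:,2]<25);Q=q[t];print(len(Q),Q.min(0),Q.max(0),'clip',q[k&(q[:,2]>14)].mean(0),(k&(q[:,2]>14)).sum())
im=np.zeros((600,600),np.uint8)
for p in Q: cv2.circle(im,(int((0-p[1])*2.4+60),int((760-p[0])*2.4)),2,int(100+min(p[2],22)*7),-1)
cv2.imwrite('pics/t2.png',im)
# symmetric fit: axis angle th, lateral offset: minimise mirrored NN distance
from scipy.spatial import cKDTree
from scipy.optimize import minimize
P=Q[:,:2];T=cKDTree(P)
def cost(v):
    th,off=v;n=np.array([-np.sin(th),np.cos(th)])
    M=P-2*((P@n-off)[:,None])*n
    return np.minimum(T.query(M)[0],8).mean()
best=min((minimize(cost,[th,P.mean(0)@[-np.sin(th),np.cos(th)]],method='Nelder-Mead') for th in np.radians(np.arange(40,121,10))),key=lambda r:r.fun)
th,off=best.x;print('toe dir deg',np.degrees(th),off,best.fun)
u=np.array([np.cos(th),np.sin(th)]);n=np.array([-u[1],u[0]])
a=P@u;l=P@n-off;print('along',a.min(),a.max(),a.max()-a.min(),'lat',l.min(),l.max())
o=u*((a.max()-63-a.max()*0))+n*off
print('origin via toe',u*(a.max()-63)+n*off,'via heel',u*(a.min()+66)+n*off)
```

```text
4.3 [180.288 316.685 258.78 ] [ 0.728 -0.002  1.996  0.     1.148  2.037] [ 0.416 -0.668 -0.148]
bench z -1.5450012967697178
2164 [ 584.258 -193.486    4.511] [728.866 -51.553  19.061] clip [686.78  -57.78   16.293] 21
toe dir deg 67.0566250670369 -653.4781997444734 0.7759693575794229
along 86.37755132566868 216.66518006857194 130.28762874290328 lat -74.03982645445262 72.51855031204502
origin via toe [ 661.684 -113.231] via heel [ 661.182 -114.417]
```

View pics/t2.png

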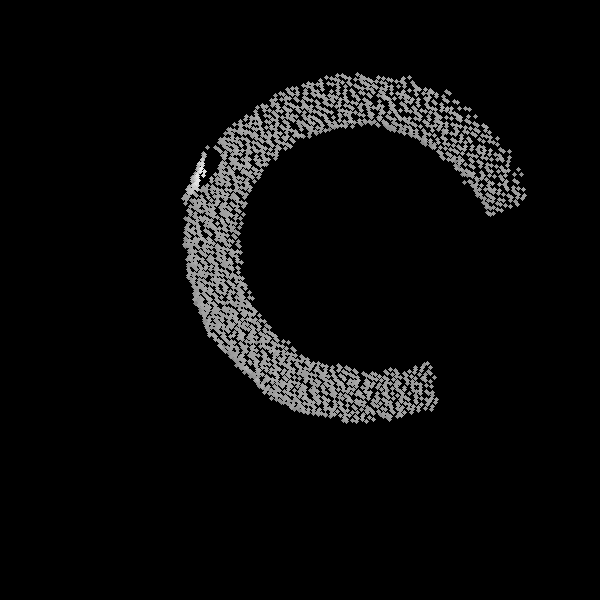

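```bash
cat >> h.py <<'E'
def totool(dw,s=None):
    s=s or ctrl.sense();Rm=R.from_quat(np.roll(s['ee_rot'],-1)).as_matrix()
    return (Rm.T@np.asarray(dw,float)).round(1)
def delta(target):
    s=ctrl.sense();return totool(np.asarray(target)-s['eef_pos'],s)
E
python3 - <<'E'
from h import *
print(delta([715.8,-136.9,324]))
grab('wrist','w3');grab('scene','s3')
E
```

```text
[399.9 576.7 -65.4]
```

View pics/w3.png

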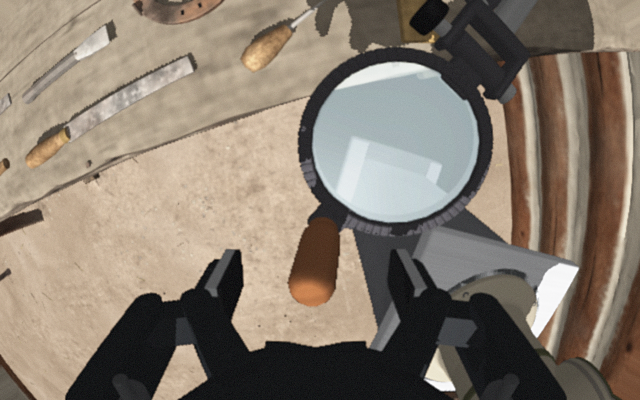

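View pics/s3.png

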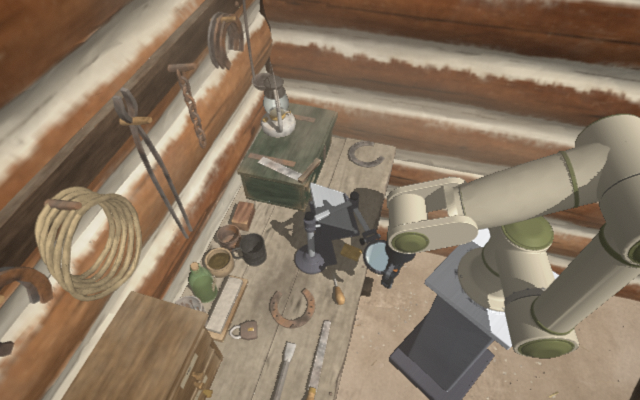

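{"api": "move_arm", "payload": {
  "series": [
    [[0,0,-40],0,1],
    [[0,0,-75],0,1],
    [[28,40,-75],-6,1],
    [[56,81,-75],-12,1],
    [[88,127,-75],-18,1],
    [[120,173,-75],-24,1],
    [[152,219,-75],-30,1],
    [[184,265,-75],-36,1],
    [[216,311,-75],-42,1],
    [[248,357,-75],-48,1]
  ],
  "force": 120
}}

```text
time_s: 5.65
eef_pos: [513.4, 34.7, 333.8]
ee_rot: [-0.0, 0.852, 0.524, 0.0]
force: [0.7, 1.3, 0.5]
grip_width: 1.002
```

Run:
```python
from h import *
s=ctrl.sense();print(s['time_s'],s['eef_pos'],s['joints'].round(2));print(delta([715.8,-136.9,200]))
Rm=R.from_quat(np.roll(s['ee_rot'],-1)).as_matrix();print('jaw az',np.degrees(np.arctan2(Rm[1,1],Rm[0,1])))
```

```text
5.65 [513.35550086  34.67167753 333.78282548] [-0.16  0.27  1.48  0.    1.4   0.31]
[-61.8 258.1 133.7]
jaw az -26.815466314648766
```

{"api": "move_arm", "payload": {
  "series": [
    [[-12,50,20],-2,1],
    [[-24,100,50],-4,1],
    [[-37,152,90],-4,1],
    [[-49,206,130],-4,1],
    [[-62,258,164],-4,1],
    [[-62,258,164],-4,1]
  ]
}}

```text
time_s: 6.4
eef_pos: [713.8, -138.1, 164.5]
ee_rot: [-0.003, 0.834, 0.551, -0.002]
force: [-1.0, 0.2, 0.3]
grip_width: 1.002
```

Run:
```python
from h import *
s=ctrl.sense();print(s['time_s'],s['eef_pos'],s['joints'].round(2));print(delta([715.8,-136.9,75]))
Rm=R.from_quat(np.roll(s['ee_rot'],-1)).as_matrix();print('jaw az',np.degrees(np.arctan2(Rm[1,1],Rm[0,1])))
p,W,m=grab('wrist','w4');q=W.reshape(-1,3)
k=(q[:,0]>560)&(q[:,0]<760)&(q[:,1]>-220)&(q[:,1]<-30)&(q[:,2]<25)
t=k&(q[:,2]>4.5);Q=q[t];print(len(Q),'bench',np.median(q[k&(abs(q[:,2])<4),2]),'top',np.median(Q[:,2]))
th=np.radians(67);u=np.array([np.cos(th),np.sin(th)]);n=np.array([-u[1],u[0]]);o=np.array([661.5,-113.8])
a=(Q[:,:2]-o)@u;l=(Q[:,:2]-o)@n
for a0 in(-20,-10,0,10):
    kk=abs(a-a0)<3;print(a0,[ (l[kk&(l>0)].min(),l[kk&(l>0)].max()) if (kk&(l>0)).any() else 0,(l[kk&(l<0)].min(),l[kk&(l<0)].max()) if (kk&(l<0)).any() else 0])
print(a.min(),a.max(),l.min(),l.max())
print(proj('wrist',m,(715.8,-136.9,9)))
```

```text
6.4 [ 713.81341637 -138.11371029  164.48323078] [-0.35  0.89  0.91 -0.    1.34  0.05]
[ 1.9  2.  89.5]
jaw az -23.11212415785886
9508 bench -1.2004579161229525 top 8.8213341010518
-20 [(np.float64(48.145339833689114), np.float64(71.25239363273968)), (np.float64(-73.2503939466327), np.float64(-51.63136526273238))]
-10 [(np.float64(48.926846679935394), np.float64(71.39826664512304)), (np.float64(-73.81500890276762), np.float64(-52.57326342738587))]
0 [(np.float64(46.546374162706876), np.float64(70.22588588385278)), (np.float64(-72.79584924246294), np.float64(-49.56775764392895))]
10 [(np.float64(41.41255362278611), np.float64(67.42560101560767)), (np.float64(-70.30549512410848), np.float64(-45.159827362075745))]
-67.47927258172572 62.98180601339098 -73.87550304547818 71.75716247864759
(np.float64(319.2247791765559), np.float64(203.7154642359496))
```

View pics/w4.png

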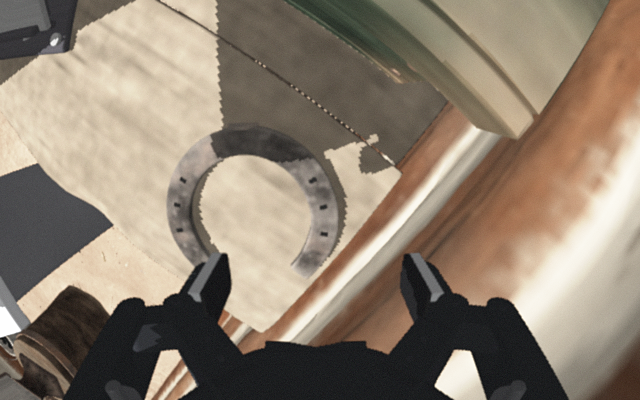

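{"api": "move_arm", "payload": {
  "series": [
    [[0,0,0],0,1]
  ]
}}

```text
time_s: 6.58
eef_pos: [713.8, -135.5, 171.2]
ee_rot: [0.0, 0.834, 0.552, 0.0]
force: [-0.3, 0.5, 1.1]
grip_width: 0.998
```

Run:
```python
from h import *
s=ctrl.sense();print(s['eef_pos'],s['dq'].round(3));print(delta([717.7,-137.6,75]))
```

```text
[ 713.79643217 -135.52129088  171.22222543] [ 0.01  -0.033  0.008 -0.002 -0.001  0.001]
[-0.4  4.3 96.2]
```

{"api": "move_arm", "payload": {
  "series": [
    [[0,2,25],0,1],
    [[0,4,50],0,1],
    [[0,4,75],0,1],
    [[0,4,90],0,1],
    [[0,4,90],0,1]
  ]
}}

```text
time_s: 7.2
eef_pos: [717.3, -137.1, 80.4]
ee_rot: [-0.0, 0.834, 0.552, -0.0]
force: [-0.0, -0.1, 0.2]
grip_width: 1.001
```

Run:
```python
from h import *
s=ctrl.sense();print(s['eef_pos'],s['dq'].round(3),s['force']);print(delta([717.7,-137.6,75]))
```

```text
[ 717.34818569 -137.10221717   80.41226271] [-0.003 -0.018 -0.03  -0.002  0.009 -0.   ] [-0.03832273 -0.1312779   0.2418615 ]
[-0.3  0.5  5.4]
```

{"api": "move_arm", "payload": {
  "series": [
    [[0,0,5],0,1],
    [[0,0,5],0,0.7],
    [[0,0,5],0,0.4],
    [[0,0,5],0,0.2],
    [[0,0,5],0,0],
    [[0,0,5],0,0],
    [[0,0,5],0,0]
  ],
  "force": 120
}}

```text
time_s: 8.07
eef_pos: [718.0, -138.1, 76.1]
ee_rot: [0.001, 0.834, 0.552, 0.0]
force: [-0.3, -1.1, 5.9]
grip_width: 0.218
```

{"api": "move_arm", "payload": {
  "series": [
    [[0,0,-10],0,0],
    [[0,0,-25],0,0],
    [[0,0,-50],0,0],
    [[0,0,-50],0,0]
  ],
  "force": 120
}}

```text
time_s: 8.57
eef_pos: [718.4, -137.9, 127.6]
ee_rot: [0.002, 0.834, 0.552, 0.001]
force: [-0.3, -0.2, -3.9]
grip_width: 0.222
```

Run:
```python
from h import *
np.set_printoptions(precision=2,suppress=True)
s=ctrl.sense();print(s['eef_pos'],s['dq'].round(3),s['force'],s['wrist_torque'],s['grip_width'])
p,W,m=grab('wrist','w5')
```

```text
[ 718.36 -137.93  127.64] [-0.    0.04  0.04 -0.   -0.02  0.  ] [-0.31 -0.21 -3.93] [-0.14 -0.2   0.03] 0.22215381417142863
```

View pics/w5.png

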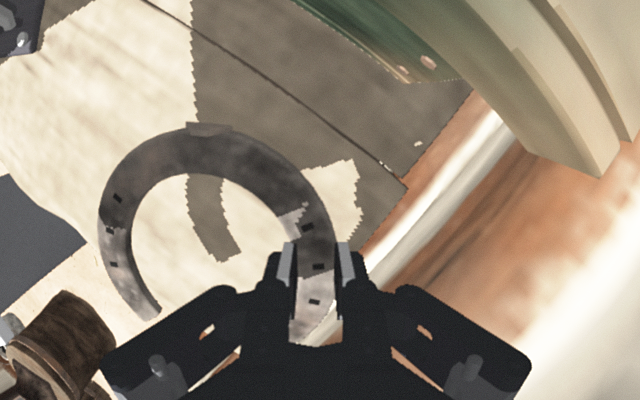

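```bash
cat >> h.py <<'E'
def shoefit(W,p,zc,tol=40,box=None):
    """shoe top-face plane in tool frame"""
    s=ctrl.sense();Rm=R.from_quat(np.roll(s['ee_rot'],-1)).as_matrix()
    q=(W.reshape(-1,3)-s['eef_pos'])@Rm
    return q
E
python3 - <<'E'
from h import *
np.set_printoptions(precision=2,suppress=True)
s=ctrl.sense();z=np.load('pics/w5.npz');m={k:z[k] for k in('fov_y','cx','cy','rvec','tvec')}
W=world('wrist',z['d'],m);q=shoefit(W,None,0)
# tool frame: x fwd(toe), y lateral (right), z down from TCP
k=(q[:,2]>35)&(q[:,2]<100)&(q[:,0]>-75)&(q[:,0]<110)&(q[:,1]>-170)&(q[:,1]<30)
Q=q[k];print(len(Q))
best=0;rng=np.random.default_rng(0)
for _ in range(2000):
    a=Q[rng.choice(len(Q),3,False)];nn=np.cross(a[1]-a[0],a[2]-a[0]);l=np.linalg.norm(nn)
    if l<500: continue
    nn/=l;c=(abs((Q-a[0])@nn)<1.5).sum()
    if c>best:best=c;B=a[0],nn
I=Q[abs((Q-B[0])@B[1])<1.5];c=I.mean(0);nn=np.linalg.svd(I-c)[2][2];nn*=np.sign(nn[2])
print(best,c,nn,'pitch(deg, z grows with x)',np.degrees(np.arctan(-nn[0]/nn[2])),'roll y',np.degrees(np.arctan(-nn[1]/nn[2])))
print(I.min(0),I.max(0))
print('z of top at tool origin',c[2]+(nn[0]*c[0]+nn[1]*c[1])/nn[2])
# symmetric fit in tool xy
from scipy.spatial import cKDTree
from scipy.optimize import minimize
P=I[:,:2];T=cKDTree(P)
def cost(v):
    th,off=v;n=np.array([-np.sin(th),np.cos(th)])
    M=P-2*((P@n-off)[:,None])*n
    return np.minimum(T.query(M)[0],8).mean()
for th0 in(-.1,0,.1):
  r=minimize(cost,[th0,-60],method='Nelder-Mead');print(np.degrees(r.x[0]),r.x[1],r.fun)
E
```

```text
21379
17532 [ 25.58 -49.37  65.41] [0.01 0.01 1.  ] pitch(deg, z grows with x) -0.6865164842843767 roll y -0.42632746492098156
[ -57.05 -132.49   63.28] [72.99 20.96 68.25]
z of top at tool origin 65.3476971141692
1.6558846981467428 -58.85037322762965 0.3445204397065025
0.04031476574253288 -59.35606421738339 0.35543743513934073
2.6309783769551083 -58.73515589149031 0.34451434295155264
```

Run:
```python
from h import *
np.set_printoptions(precision=2,suppress=True)
s=ctrl.sense();Rm=R.from_quat(np.roll(s['ee_rot'],-1)).as_matrix()
def load(t):
    z=np.load(f'pics/{t}.npz');m={k:z[k] for k in('fov_y','cx','cy','rvec','tvec')};return world('wrist',z['d'],m),m
W,m=load('w5');q=shoefit(W,None,0)
k=(q[:,2]>40)&(q[:,2]<62)&(q[:,0]>40)&(q[:,0]<110)&(q[:,1]>-170)&(q[:,1]<30);print('clip tool',q[k].mean(0),k.sum(),q[k].min(0),q[k].max(0))
W4,m4=load('w4')
# express w4 relative to grasp TCP pose (718,-138,76) with same orientation
q4=(W4.reshape(-1,3)-[718.0,-138.1,76.1])@Rm
k=(q4[:,2]>55)&(q4[:,2]<62)&(q4[:,0]>40)&(q4[:,0]<110)&(q4[:,1]>-170)&(q4[:,1]<30);print('clip w4',q4[k].mean(0),k.sum(),q4[k].min(0),q4[k].max(0))
for n,qq in(('w5',q),('w4',q4)):
    k=(abs(qq[:,2]-65.5)<4)&(qq[:,1]<-15)&(qq[:,1]>-170)&(qq[:,0]>-80)&(qq[:,0]<100);Q=qq[k];print(n,Q.min(0),Q.max(0))
    for x0 in(-30,0,30,50):
        kk=abs(Q[:,0]-x0)<2;print(x0,np.percentile(Q[kk,1],[0,2,98,100]) if kk.any() else '')
print([proj('wrist',m,s['eef_pos']+Rm@np.array([0,0,z])) for z in(54,72)])
```

```text
clip tool [ 68.94 -48.34  57.82] 343 [ 66.28 -58.34  52.96] [ 72.32 -40.31  61.97]
clip w4 [ 60.65 -58.48  58.96] 85 [ 58.8  -65.8   56.23] [ 62.7  -52.35  61.97]
w5 [ -52.18 -132.49   61.52] [ 73.  -15.   69.5]
-30 [-126.97 -125.69 -104.84 -104.4 ]
0 [-131.7  -130.8  -110.11 -109.47]
30 [-123.41 -122.33  -15.41  -15.  ]
50 [-108.58 -104.75  -16.51  -15.04]
w4 [ -66.55 -133.37   61.57] [ 63.27 -15.01  69.48]
-30 [-131.13 -129.47 -108.45 -107.98]
0 [-131.84 -131.2  -109.04 -108.16]
30 [-119.56 -117.59  -15.94  -15.36]
50 [-99.36 -95.26 -23.98 -20.99]
[(np.float64(314.75947803967307), np.float64(276.17068240611934)), (np.float64(314.7350162551306), np.float64(257.9338632565106))]
```

{"api": "move_arm", "payload": {
  "series": [
    [[0,0,25],0,0],
    [[0,0,44],0,0],
    [[0,0,50],0,0],
    [[0,0,50],0,0.4],
    [[0,0,50],0,1],
    [[0,0,50],0,1],
    [[0,0,50],0,1],
    [[-10,0,50],9,1],
    [[-10,0,50],9,1]
  ]
}}

```text
time_s: 9.75
eef_pos: [713.5, -147.5, 74.9]
ee_rot: [0.0, 0.875, 0.485, -0.0]
force: [1.3, -0.2, -0.9]
grip_width: 0.998
```

Run:
```python
from h import *
np.set_printoptions(precision=2,suppress=True)
s=ctrl.sense();print(s['time_s'],s['eef_pos'],s['dq'].round(3),s['force'],s['wrist_torque'],s['grip_width'])
p,W,m=grab('wrist','w6')
q=shoefit(W,None,0)
Q=q[(abs(q[:,2]-(s['eef_pos'][2]-9))<4.5)&(q[:,1]<30)&(q[:,1]>-170)&(q[:,0]>-90)&(q[:,0]<100)]
print(Q.min(0),Q.max(0))
for x0 in(-20,-10,0,10,20,30,50):
    kk=(abs(Q[:,0]-x0)<2);l=kk&(Q[:,1]<-60);r=kk&(Q[:,1]>-60);print(x0,Q[l,1].min(),Q[l,1].max(),(Q[r,1].min(),Q[r,1].max()) if r.any() else '')
k=(q[:,2]>s['eef_pos'][2]-22)&(q[:,2]<s['eef_pos'][2]-13)&(q[:,0]>40)&(q[:,0]<110)&(q[:,1]>-170)&(q[:,1]<30);print('clip',q[k].mean(0))
```

```text
9.75 [ 713.5  -147.45   74.89] [ 0.01  0.   -0.    0.    0.   -0.06] [ 1.29 -0.19 -0.88] [ 0.04  0.04 -0.02] 0.9980244307619235
[ -56.77 -134.26   61.39] [73.15 11.35 70.39]
-20 -132.33061054163838 -108.5536793008032 (np.float64(-13.899642122146453), np.float64(9.953929463404487))
-10 -134.2595016563197 -110.3896809501155 (np.float64(-11.433697914251637), np.float64(11.348524500087265))
0 -133.1790615550476 -111.0795543688058 (np.float64(-10.911067306423124), np.float64(11.029667242826036))
10 -132.52587333427664 -109.19579489575952 (np.float64(-12.631780900206186), np.float64(10.149886356406626))
20 -129.82074497998175 -104.69299339680533 (np.float64(-17.551853057652853), np.float64(7.563839189007955))
30 -126.15928339715693 -97.70481586811867 (np.float64(-25.235390124189045), np.float64(4.068036402943745))
50 -111.45351881599183 -60.01629368291973 (np.float64(-59.95134044871119), np.float64(-9.856179387410734))
clip [ 70.4  -60.92  58.11]
```

View pics/w6.png

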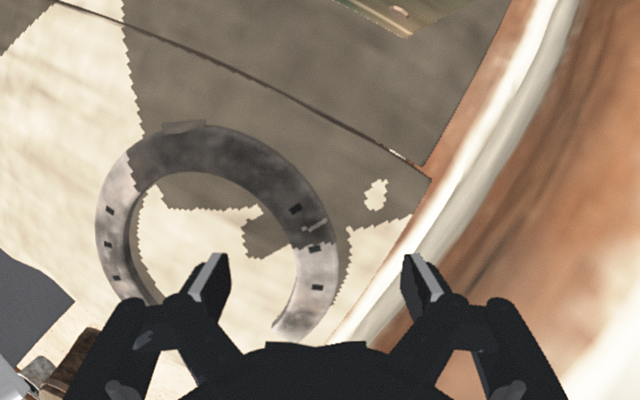

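{"api": "move_arm", "payload": {
  "series": [
    [[0,0,0],0,0.6],
    [[0,0,0],0,0.3],
    [[0,0,0],0,0],
    [[0,0,0],0,0],
    [[0,0,0],0,0],
    [[0,0,0],0,0],
    [[0,0,-12],0,0],
    [[0,0,-40],0,0],
    [[0,0,-80],0,0],
    [[0,0,-80],0,0]
  ],
  "force": 120
}}

```text
time_s: 11.05
eef_pos: [714.6, -147.3, 158.5]
ee_rot: [0.002, 0.875, 0.485, 0.002]
force: [0.8, -0.4, -3.4]
grip_width: 0.226
```

```bash
cat > fit.py <<'E'
from h import *
np.set_printoptions(precision=2,suppress=True)
def run(tag):
    s=ctrl.sense();print(s['time_s'],s['eef_pos'],s['force'],s['wrist_torque'],s['grip_width'])
    p,W,m=grab('wrist',tag)
    q=shoefit(W,None,0)
    k=(q[:,2]>35)&(q[:,2]<100)&(q[:,0]>-80)&(q[:,0]<110)&(q[:,1]>-170)&(q[:,1]<-13)
    Q=q[k];best=0;rng=np.random.default_rng(0)
    for _ in range(1000):
        a=Q[rng.choice(len(Q),3,False)];nn=np.cross(a[1]-a[0],a[2]-a[0]);l=np.linalg.norm(nn)
        if l<500: continue
        nn/=l;c=(abs((Q-a[0])@nn)<1.5).sum()
        if c>best:best=c;B=a[0],nn
    I=Q[abs((Q-B[0])@B[1])<1.5];c=I.mean(0);nn=np.linalg.svd(I-c)[2][2];nn*=np.sign(nn[2])
    print(best,'dz/dx deg',np.degrees(np.arctan(-nn[0]/nn[2])),'dz/dy',np.degrees(np.arctan(-nn[1]/nn[2])),'z0',c[2]+(nn[0]*c[0]+nn[1]*c[1])/nn[2])
    for x0 in(-20,-10,0,10,20,30):
        kk=(abs(I[:,0]-x0)<2);l=kk&(I[:,1]<-60);print(x0,I[l,1].min(),I[l,1].max())
    print(I.min(0),I.max(0))
    e=((Q-c)@nn);k=(e<-4)&(e>-12)&(Q[:,0]>40);print('clip',Q[k].mean(0),k.sum())
E
python3 -c "
from fit import *
run('w7')"
```

```text
11.05 [ 714.61 -147.28  158.53] [ 0.75 -0.39 -3.42] [-0.17 -0.16  0.03] 0.22598303560114055
12208 dz/dx deg -0.00017898827874212567 dz/dy -0.8077265376494618 z0 64.19936392233684
-20 -129.24587817366816 -105.67169058691461
-10 -131.8910620364801 -108.97171706253206
0 -132.1106253426786 -109.9445446952412
10 -130.82574273722773 -108.4795476293355
20 -128.59763689932728 -104.57022613999145
30 -124.75017520755634 -97.47459650086165
[ -54.9  -132.76   62.9 ] [ 74.94 -13.01  67.54]
clip [ 72.09 -57.03  57.35] 251
```

View pics/w7.png

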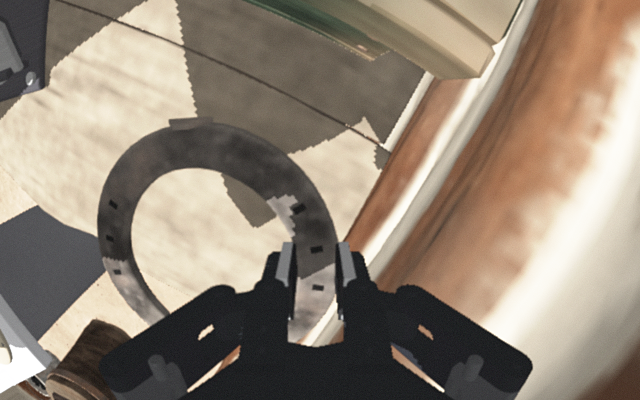

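{"api": "move_arm", "payload": {
  "series": [
    [[0,0,-30],0,0],
    [[0,0,-70],0,0],
    [[15,-25,-90],-1,0],
    [[40,-65,-92],-2,0],
    [[70,-112,-92],-2,0],
    [[100,-160,-92],-2,0],
    [[130,-208,-92],-2,0],
    [[157,-252,-92],-2,0],
    [[173,-278,-92],-2,0],
    [[178,-287,-92],-2,0]
  ]
}}

```text
time_s: 12.35
eef_pos: [563.4, 157.4, 245.3]
ee_rot: [-0.001, 0.866, 0.501, -0.001]
force: [-0.5, -0.3, -4.4]
grip_width: 0.224
```

{"api": "move_arm", "payload": {
  "series": [
    [[0,0,0],0,0]
  ]
}}

```text
time_s: 12.48
eef_pos: [564.5, 155.9, 245.9]
ee_rot: [-0.0, 0.866, 0.5, -0.001]
force: [0.9, -0.4, -4.1]
grip_width: 0.224
```

```bash
python3 -c "
from fit import *
run('w8');print(delta([565.7,156.2,230]));s=ctrl.sense();print(s['ee_rot'],s['dq'])
grab('scene','s8');grab('side','d8')"
```

```text
12.475 [564.45 155.94 245.92] [ 0.87 -0.41 -4.06] [-0.16 -0.16  0.02] 0.22378185794062577
12621 dz/dx deg 0.12134533061894918 dz/dy -0.5339091169330055 z0 67.28914124003043
-20 -131.870659838924 -108.46357423765913
-10 -132.77855416432868 -110.901172871422
0 -133.6365676597988 -111.98198766010704
10 -132.64206195647057 -110.20527100445895
20 -130.47495830832344 -105.81202435852902
30 -126.30471955892435 -100.55861247279755
[ -55.84 -133.79   66.2 ] [ 74.96 -13.01  69.93]
clip [ 72.17 -59.11  60.29] 249
[ 1.2  0.4 16.1]
[-0.    0.87  0.5  -0.  ] [-0.01 -0.   -0.01  0.    0.    0.  ]
```

View pics/w8.png

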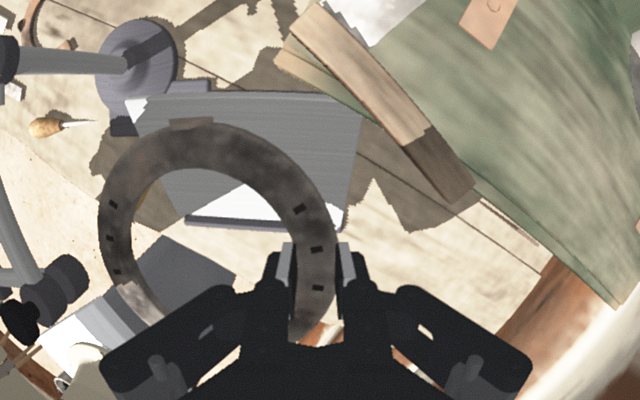

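View pics/s8.png

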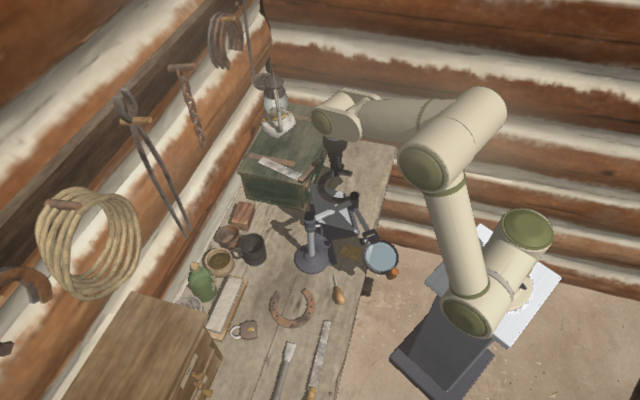

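Run:
```python
from h import *;from plan import *
np.set_printoptions(precision=1,suppress=True)
z=np.load('pics/w8.npz');m={k:z[k] for k in('fov_y','cx','cy','rvec','tvec')};W=world('wrist',z['d'],m).reshape(-1,3)
for m_ in[W]:
    xy=(W[:,:2]-O)@Rz(psi);z_=W[:,2]
    # slope coords
    a=np.radians(35);sx=xy[:,0]*np.cos(a)+(z_-75)*np.sin(a);sz=-xy[:,0]*np.sin(a)+(z_-75)*np.cos(a)
    k=(abs(sz)<5)&(abs(sx)<90)&(abs(xy[:,1])<100);print(k.sum(),'sz med',np.median(sz[k]))
    kk=k&(abs(xy[:,1])<80)
    A=np.c_[sx[kk],xy[kk,1],np.ones(kk.sum())];print('plane',np.linalg.lstsq(A,sz[kk],rcond=None)[0])
    for s0 in range(-70,80,15):
        j=k&(abs(sx-s0)<3)
        if j.sum()>5: print(s0,'y',np.percentile(xy[j,1],[0,1,99,100]),j.sum())
    for y0 in(-75,-60,-50,-40,-20,0,60):
        j=k&(abs(xy[:,1]-y0)<3)
        if j.sum()>5: print('y',y0,'sx',np.percentile(sx[j],[0,1,99,100]))
    # ledge tops
    j=(sz>7)&(sz<14)&(sx<-55)&(sx>-90)&(abs(xy[:,1])<100);print('ledge',j.sum(),sx[j].min(),sx[j].max(),xy[j,1].min(),xy[j,1].max(),np.median(sz[j]))
```

```text
16156 sz med -0.7919299671022308
plane [-0.  -0.  -0.6]
-70 y [-86.2 -86.   82.5  82.5] 38
-55 y [-85.4 -84.5  81.4  83.3] 384
-40 y [-85.7 -84.5  81.3  83.1] 439
-25 y [-86.1 -84.7  81.9  83.6] 424
-10 y [-86.  -84.7  81.1  82.8] 527
5 y [-85.6 -85.   58.3  64.4] 303
20 y [-86.4 -85.5 -38.4 -36.8] 347
35 y [-85.8 -85.1 -24.9 -23.5] 502
50 y [-85.9 -84.5  80.6  83.4] 927
65 y [-85.3 -82.9  80.4  84.4] 1609
y -75 sx [-62.9 -54.9  71.   73.3]
y -60 sx [-19.1 -16.   76.7  77.1]
y -50 sx [ 0.6  3.6 76.6 77.1]
y -40 sx [16.1 18.5 76.8 76.9]
y -20 sx [-67.2 -66.   76.7  77.3]
y 0 sx [-66.7 -65.8  76.9  77.3]
y 60 sx [-67.  -65.8  77.   77.8]
ledge 513 -73.25737597515152 -63.690327483302895 -33.490606779977284 73.9475491909154 8.827364657012534
```

{"api": "move_arm", "payload": {
  "series": [
    [[1,3,15],0,0],
    [[1,3,35],0,0],
    [[1,3,50],0,0],
    [[1,3,54],0,0],
    [[1,3,54],0,0]
  ]
}}

```text
time_s: 13.25
eef_pos: [567.8, 155.4, 192.9]
ee_rot: [0.0, 0.866, 0.5, 0.0]
force: [0.5, 1.4, -3.6]
grip_width: 0.226
```

```bash
python3 -c "
from fit import *
run('w9');print(delta([567.8,154.8,188]))"
```

```text
13.25 [567.81 155.41 192.91] [ 0.5   1.41 -3.57] [-0.07 -0.16  0.04] 0.22621459252033702
12456 dz/dx deg 0.0958031573225185 dz/dy -0.5271694129210368 z0 67.54803309902073
-20 -131.05907774799545 -107.69388810832763
-10 -133.0955405935271 -109.99892544548946
0 -133.2168456653636 -110.75194363940565
10 -131.87295974759832 -108.93356504978657
20 -128.92683712865656 -104.97665419690755
30 -126.03587170678173 -98.95717043417713
[ -55.53 -133.38   66.49] [ 74.58 -13.    70.21]
clip [ 72.58 -56.86  60.25] 257
[-0.6  0.2  5.4]
```

View pics/w9.png

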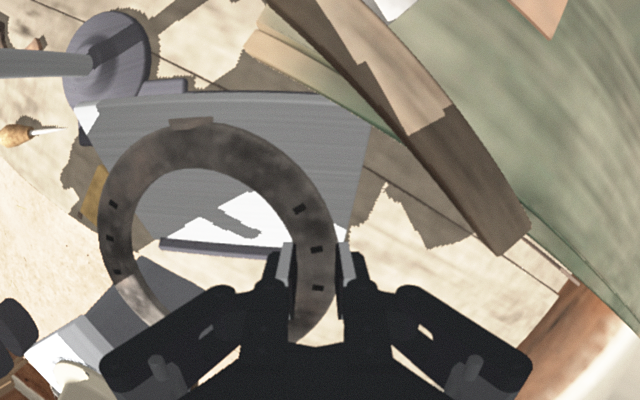

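{"api": "move_arm", "payload": {
  "series": [
    [[0,0,4],0,0],
    [[0,0,8],0,0],
    [[0,0,12],0,0],
    [[0,0,16],0,0]
  ],
  "force": 50
}}

```text
time_s: 13.8
eef_pos: [567.5, 155.4, 177.3]
ee_rot: [-0.0, 0.866, 0.5, -0.0]
force: [-4.2, -3.1, 7.7]
grip_width: 0.23
```

```bash
python3 -c "
from fit import *
run('w10')"
```

```text
13.8 [567.53 155.39 177.33] [-4.19 -3.1   7.75] [0.3  0.71 0.42] 0.22971683331618997
12641 dz/dx deg -7.139885533428629 dz/dy -0.5093579352353549 z0 66.64126545612363
-20 -129.972508286655 -106.74757906077797
-10 -132.49798730008288 -109.18214992142626
0 -132.61532281267725 -110.5825297583605
10 -131.86197888325708 -108.83112968715854
20 -129.8657450431144 -105.27786993558192
30 -124.21130203695799 -98.77017662744284
[ -57.34 -138.31   56.67] [ 87.3  -13.    75.69]
clip [ 70.69 -57.89  50.59] 304
```

View pics/w10.png

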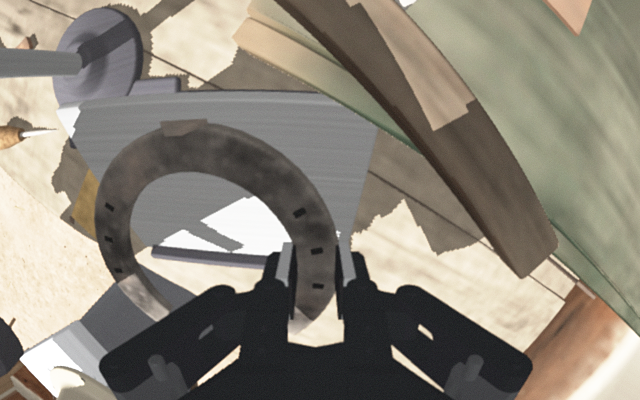

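{"api": "move_arm", "payload": {
  "series": [
    [[0,0,4],0,0],
    [[0.5,0,8],0,0],
    [[1.5,0,12],0,0],
    [[2.5,0,16],0,0],
    [[4,0,20],0,0],
    [[5,0,23],0,0],
    [[5,0,23],0,0]
  ],
  "force": 35
}}

```text
time_s: 14.72
eef_pos: [569.9, 159.3, 153.2]
ee_rot: [0.0, 0.866, 0.5, -0.001]
force: [-3.2, -4.9, 0.7]
grip_width: 0.23
```

```bash
python3 -c "
from fit import *
run('w11')"
```

```text
14.725 [569.86 159.26 153.21] [-3.16 -4.9   0.73] [-0.63  0.23  0.16] 0.23000271129333907
17453 dz/dx deg -34.95725669622374 dz/dy -2.1820483555203136 z0 87.60060895081413Traceback (most recent call last):
  File "<string>", line 3, in <module>
    run('w11')
    ~~~^^^^^^^
  File "fit.py", line 17, in run
    kk=(abs(I[:,0]-x0)<2);l=kk&(I[:,1]<-60);print(x0,I[l,1].min(),I[l,1].max())
                                                     ~~~~~~~~~~^^
    return umr_minimum(a, axis, None, out, keepdims, initial, where)
ValueError: zero-size array to reduction operation minimum which has no identity
```

View pics/w11.png

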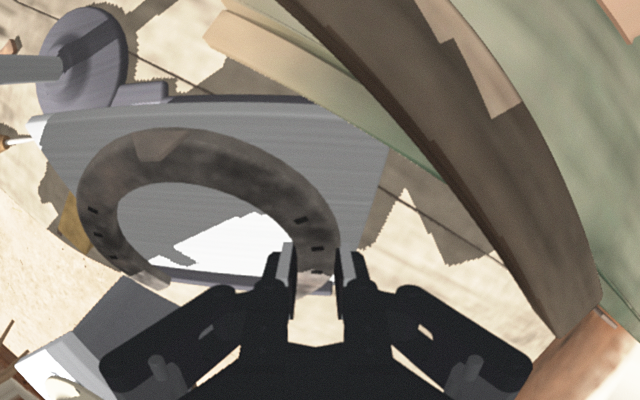

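```bash
cat > st.py <<'E'
from h import *;from plan import *
np.set_printoptions(precision=1,suppress=True)
def stand(W):
    W=W.reshape(-1,3);xy=(W[:,:2]-O)@Rz(psi);a=np.radians(35);z=W[:,2]-75
    return np.c_[xy[:,0]*np.cos(a)+z*np.sin(a),xy[:,1],-xy[:,0]*np.sin(a)+z*np.cos(a)]
def load(t,n='wrist'):
    z=np.load(f'pics/{t}.npz');m={k:z[k] for k in('fov_y','cx','cy','rvec','tvec')};return world(n,z['d'],m),z['p']
E
python3 - <<'E'
from st import *
W,p=load('w11');s=stand(W);v=(p.max(2)<115).reshape(-1)
# dark shoe pts: brightness; region
k=(abs(s[:,0])<80)&(abs(s[:,1])<85)&(s[:,2]>3)&(s[:,2]<45)
k&=~((s[:,1]<-20)&(s[:,0]<10))
Q=s[k];A=np.c_[Q[:,:2],np.ones(len(Q))]
for i in range(6):
    c=np.linalg.lstsq(A,Q[:,2],rcond=None)[0];r=Q[:,2]-A@c;g=abs(r)<3
    Q2,A2=Q[g],A[g];c=np.linalg.lstsq(A2,Q2[:,2],rcond=None)[0]
print(len(Q),g.sum(),'slopes deg',np.degrees(np.arctan(c[:2])),c[2])
print(Q2.min(0),Q2.max(0))
for x0 in range(-60,75,10):
    j=abs(Q[:,0]-x0)<3
    if j.sum()>3: print(x0,'y',Q[j,1].min(),Q[j,1].max(),'z',np.median(Q[j,2]))
E
```

```text
21052 5998 slopes deg [-5.4 -1.9] 16.44745512235508
[-46.7 -84.3   6.1] [75.2 60.2 23.4]
-50 y 36.37932415540388 51.121690096651236 z 22.804406944854545
-40 y 33.11828691907593 59.156307478425624 z 21.12612644250577
-30 y 40.04435060099903 65.26479148308587 z 20.720666963454054
-20 y 45.14065105896797 69.5830277601077 z 20.03505365597202
-10 y 47.65109820580123 70.62533544117551 z 19.147687116322686
0 y 48.3724892407267 70.55727363708823 z 18.22279931597877
10 y -84.26521869636309 70.15652057421623 z 17.289911439318693
20 y -84.53622448521598 67.99820948143403 z 24.57056314167422
30 y -84.33133847572086 64.25756139374009 z 36.82008075496293
40 y -61.93734253917493 60.179774538481574 z 10.37801123631839
50 y -54.85456446050558 51.9479748381718 z 9.94299466710022
60 y -44.515482773368646 40.855251942383646 z 9.222719028402983
70 y -28.370591270145592 23.826680546892828 z 8.016683201308563
```

{"api": "move_arm", "payload": {
  "series": [
    [[-3,0,2],0,0],
    [[-6.5,0,4.5],0,0],
    [[-6.5,0,4.5],0,0]
  ]
}}

```text
time_s: 15.15
eef_pos: [566.8, 153.8, 149.2]
ee_rot: [0.0, 0.866, 0.5, -0.0]
force: [-1.0, -2.7, 0.0]
grip_width: 0.222
```

```bash
cat >> st.py <<'E'
def rep(tag):
    st=ctrl.sense();print(st['time_s'],st['eef_pos'],st['force'],st['grip_width'])
    p,W,m=grab('wrist',tag);s=stand(W);ana(s)
def ana(s):
    for x0 in range(-75,80,10):
        j=(abs(s[:,0]-x0)<2)&(abs(s[:,1])<84)&(s[:,2]>4)&(s[:,2]<30)
        l=j&(s[:,1]>0);r=j&(s[:,1]<0)
        print(x0,*[(s[t,1].min(),s[t,1].max(),np.median(s[t,2])) if t.sum()>3 else '-' for t in(l,r)])
    j=(abs(s[:,1])<12)&(s[:,0]>20)&(s[:,0]<85)&(s[:,2]>5)&(s[:,2]<25);print('toe',s[j,0].min(),np.percentile(s[j,0],99),s[j,0].max())
    j=(s[:,2]>14)&(s[:,2]<22)&(abs(s[:,1])<20)&(s[:,0]>40)&(s[:,0]<85);print('clip',s[j].mean(0),j.sum())
E
python3 -c "
from st import *
rep('w12')"
```

```text
15.15 [566.8 153.8 149.2] [-1.  -2.7  0. ] 0.22163846015711575
-75 - -
-65 (np.float64(0.0891251578175246), np.float64(53.31595679486992), np.float64(6.614574713766981)) (np.float64(-75.50340843179902), np.float64(-0.011773469496719783), np.float64(6.774390874017254))
-55 (np.float64(33.440206973604205), np.float64(52.91414177262027), np.float64(22.748044502199612)) (np.float64(-56.82359392776543), np.float64(-51.76988649244231), np.float64(19.28608982392034))
-45 (np.float64(35.1863236206666), np.float64(61.46447796171214), np.float64(21.338151828660543)) (np.float64(-63.83982741601862), np.float64(-52.50110982852404), np.float64(18.33864903205467))
-35 (np.float64(40.81665349398453), np.float64(64.87184639210557), np.float64(20.557975594820753)) (np.float64(-69.218480008782), np.float64(-52.5258232965156), np.float64(17.224205609829))
-25 (np.float64(45.122340499172736), np.float64(67.8663923617828), np.float64(19.975775003043886)) (np.float64(-72.29757258228284), np.float64(-53.137092188852236), np.float64(16.224147645348662))
-15 (np.float64(47.76602007077423), np.float64(70.7838
[... 1099 characters left out ...]
5658268083))
45 (np.float64(0.049200970037257416), np.float64(48.151804634338426), np.float64(11.301492383438614)) (np.float64(-52.85094549437153), np.float64(-0.08950461072835872), np.float64(9.468063287445952))
55 (np.float64(0.04812695365526344), np.float64(35.8005352859108), np.float64(10.00056316264063)) (np.float64(-41.53445564290816), np.float64(-0.012546077444096948), np.float64(8.621231646561231))
65 (np.float64(0.01697737170037094), np.float64(15.874065129133763), np.float64(9.039890448968471)) (np.float64(-22.55697217623269), np.float64(-0.030175951890850847), np.float64(11.92552737520743))
75 - -
toe 41.543387157073546 67.72601123284213 68.34132721374235
clip [66.  -4.3 16.2] 394
```

{"api": "move_arm", "payload": {
  "series": [
    [[0,-1.5,0],0,0],
    [[0,-1.5,0],0,0.3],
    [[0,-1.5,0],0,0.5],
    [[0,-1.5,0],0,0.8],
    [[0,-1.5,0],0,0.8],
    [[0,-1.5,-30],0,0.8],
    [[0,-1.5,-60],0,0.8],
    [[0,-1.5,-60],0,0.8]
  ]
}}

```text
time_s: 16.2
eef_pos: [566.3, 155.1, 211.6]
ee_rot: [0.001, 0.866, 0.5, 0.002]
force: [-0.1, -0.3, -0.6]
grip_width: 0.797
```

```bash
python3 -c "
from st import *
rep('w13')"
```

```text
16.2 [566.3 155.1 211.6] [-0.1 -0.3 -0.6] 0.7973002148941836
-75 - -
-65 (np.float64(0.12254166314557004), np.float64(73.24335884121106), np.float64(7.174935522099748)) (np.float64(-75.43530912072406), np.float64(-0.4962806484031158), np.float64(6.99893949260461))
-55 (np.float64(34.288837049979215), np.float64(57.24930946460956), np.float64(7.9002385998519)) (np.float64(-56.169330205071226), np.float64(-33.5982809640882), np.float64(8.036981656271106))
-45 (np.float64(38.635198689125126), np.float64(62.66226068855755), np.float64(8.013940278910553)) (np.float64(-63.95888187476207), np.float64(-38.015559159299364), np.float64(8.327628601515933))
-35 (np.float64(44.20297398734391), np.float64(65.99921261909448), np.float64(8.28828007795881)) (np.float64(-68.07479351164226), np.float64(-43.91950637832424), np.float64(8.535834674805226))
-25 (np.float64(47.77760539601953), np.float64(70.21687640247382), np.float64(8.409424554474015)) (np.float64(-71.15798721829758), np.float64(-47.83915133483766), np.float64(8.518548165641551))
-15 (np.float64(50.23138299377968), np.float64(72.066029427
[... 1081 characters left out ...]
42497522567309))
45 (np.float64(0.13801022979348868), np.float64(48.877857949119196), np.float64(8.472796141020174)) (np.float64(-49.80437944900722), np.float64(-0.051688228547451726), np.float64(8.411989567888835))
55 (np.float64(8.666214403665592), np.float64(36.74027697108057), np.float64(8.316491132546055)) (np.float64(-37.38023776733531), np.float64(-1.03449758675671), np.float64(8.386198829110146))
65 (np.float64(0.09480509166333759), np.float64(11.329725515201854), np.float64(11.186527420084147)) (np.float64(-13.247217709722362), np.float64(-0.0057328456266413875), np.float64(11.631431906980794))
75 - -
toe 40.6868249178504 66.44861353358822 66.82021443493633
clip [63.9 -1.1 16.4] 192
```

View pics/w13.png

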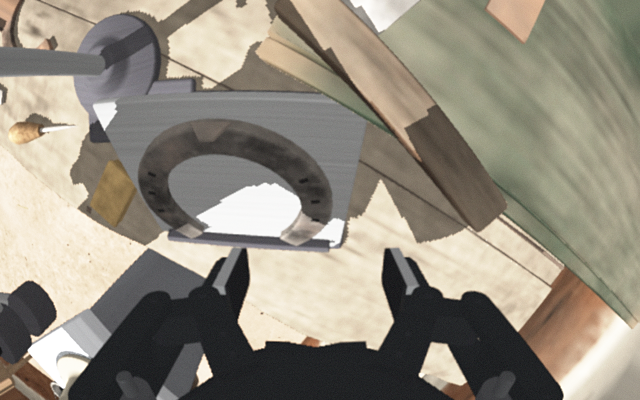

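Run:
```python
from st import *
W,p=load('w13');s=stand(W)
for y0 in(45,-45):
    j=(abs(s[:,1]-y0)<4)&(s[:,0]<-45)&(s[:,0]>-82)&(abs(s[:,2])<20);Q=s[j];Q=Q[np.argsort(Q[:,0])]
    print(y0);print(Q[::max(1,len(Q)//40)][:,[0,2]].T)
im=p[190:270,140:360,::-1];cv2.imwrite('pics/z3.png',cv2.resize(im,None,fx=3.5,fy=3.5,interpolation=2))
```

```text
45
[[-72.9 -70.7 -69.1 -68.4 -68.2 -67.2 -66.5 -66.4 -66.2 -66.  -65.9 -65.9
  -65.8 -65.4 -65.3 -65.2 -65.1 -64.7 -63.1 -61.1 -60.6 -59.6 -59.2 -58.7
  -58.2 -57.2 -56.1 -55.5 -55.1 -54.6 -53.2 -52.8 -52.3 -52.  -51.1 -50.4
  -50.1 -49.1 -48.8 -47.9 -47.3 -46.6 -46.3 -46.  -45.3 -45.2]
 [  8.3   9.2   9.5   9.    9.8   9.4   8.7   9.4   6.5   9.8   7.3   9.1
    9.3   4.9   5.1   6.2   6.2   7.7   7.7   7.8   7.9   7.8   7.5   8.
    7.7   8.1   8.6   7.9   8.    8.5   8.3   7.5   7.9   6.9   8.3   8.
    7.9   8.1   7.6   8.5   8.1   8.1  -0.9   8.   -1.1   7.9]]
-45
[[-73.4 -72.  -70.8 -69.8 -69.5 -69.  -68.1 -67.8 -67.  -66.7 -66.3 -66.2
  -66.  -65.9 -65.8 -65.6 -65.6 -65.5 -65.3 -64.6 -63.  -61.7 -61.1 -60.4
  -59.8 -59.  -58.5 -58.3 -57.2 -57.  -56.3 -55.6 -55.1 -55.  -54.3 -54.2
  -54.1 -53.6 -52.2 -51.7 -51.6 -51.4 -51.  -50.2 -49.5 -48.7 -48.5 -47.9
  -47.2 -47.1 -46.1 -45.3 -45.1]
 [  8.2   8.7   9.2   9.    9.1   9.5   8.9   9.2   9.5   7.6   8.8   9.
    9.    7.1   9.9   8.    7.2   8.    7.3   7.6   7.5   8.1   7.9   8.
    8.2   7.7   8.    8.2   8.1   8.2   8.3   7.9   7.3   8.    8.8   7.8
    8.5   8.9   8.    8.2   8.1   8.3   8.6   8.2   8.4   8.1   8.2   8.4
    8.    8.2   8.4   8.3   7.4]]
```

View pics/z3.png

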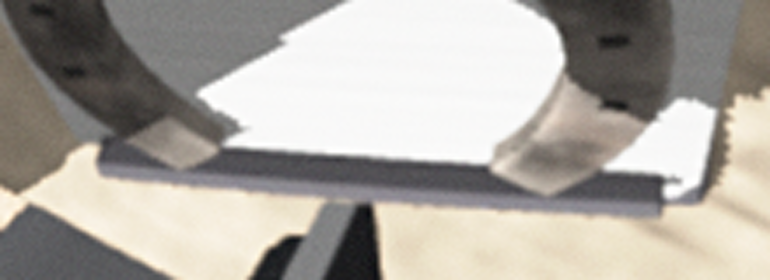

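```bash
python3 -c "
from st import *
print(delta([180.3,316.7,334]),ctrl.sense()['eef_pos'])"
```

```text
[ -52.5 -414.5 -124.6] [565.7 155.  209.9]
```

{"api": "move_arm", "payload": {
  "series": [
    [[0,0,-45],0,0.9],
    [[0,0,-95],0,1],
    [[-3,-25,-125],0,1],
    [[-9,-70,-128],7,1],
    [[-15,-120,-128],14,1],
    [[-23,-180,-128],21,1],
    [[-30,-240,-128],28,1],
    [[-38,-300,-128],35,1],
    [[-45,-358,-128],40,1],
    [[-52,-414,-128],45,1]
  ],
  "force": 40
}}

```text
time_s: 17.5
eef_pos: [179.2, 317.1, 336.6]
ee_rot: [0.0, 0.992, 0.129, -0.001]
force: [-0.0, 0.7, -0.3]
grip_width: 1.004
```

{"api": "move_arm", "payload": {
  "series": [
    [[0,0,0],0,1],
    [[0,0,0],0,1]
  ]
}}

```text
time_s: 17.75
eef_pos: [181.3, 316.8, 336.8]
ee_rot: [0.0, 0.991, 0.131, -0.0]
force: [-0.3, 0.3, -0.1]
grip_width: 1.005
```

Run:
```python
from st import *
s=ctrl.sense();print(s['time_s'],s['eef_pos'],s['joints'].round(2))
p,W,m=grab('wrist','w14')
hsv=cv2.cvtColor(p,cv2.COLOR_RGB2HSV).reshape(-1,3);q=W.reshape(-1,3)
k=(hsv[:,1]>120)&(np.hypot(q[:,0]-180,q[:,1]-317)<50)&(q[:,2]>165)&(q[:,2]<250)
Q=q[k];print(len(Q),Q.mean(0),Q.min(0),Q.max(0))
t=Q[Q[:,2]>Q[:,2].max()-8];print('top',t.mean(0))
Rm=R.from_quat(np.roll(s['ee_rot'],-1)).as_matrix();print('jaw az',np.degrees(np.arctan2(Rm[1,1],Rm[0,1])))
```

```text
17.75 [181.3 316.8 336.8] [ 0.7 -0.1  1.9 -0.   1.4  2. ]
1304 [187.  319.4 206.9] [171.3 308.1 168.5] [197.5 329.7 220.8]
top [182.1 320.1 217.5]
jaw az -74.94342422831701
```

View pics/w14.png

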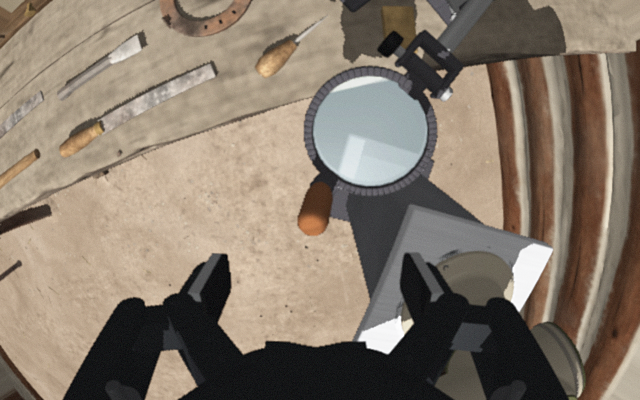

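{"api": "move_arm", "payload": {
  "series": [
    [[0,-3,30],0,1],
    [[0,-3,60],0,1],
    [[0,-3,80],0,1],
    [[0,-3,80],0,0.6],
    [[0,-3,80],0,0.3],
    [[0,-3,80],0,0],
    [[0,-3,80],0,0],
    [[0,-3,80],0,0]
  ],
  "force": 40
}}

```text
time_s: 18.8
eef_pos: [180.7, 319.9, 258.1]
ee_rot: [-0.0, 0.991, 0.131, 0.001]
force: [-0.4, -0.4, 5.2]
grip_width: 0.263
```

Run:
```python
from st import *
from scipy.optimize import least_squares
s=ctrl.sense();print(s['time_s'],s['eef_pos'],s['joints'].round(2),s['force'],s['grip_width'])
grab('wrist','w15')
k0=(s['eef_pos'][:2]-O)@Rz(psi)
# al=.19
r=least_squares(lambda p:knob(p[0],p[1],.19)[0]-k0,[-1.38,0]).x;print('arm',r)
al0=.19;Rm=R.from_quat(np.roll(s['ee_rot'],-1)).as_matrix()[:2,:2]
print('final knob',knob(0,0,np.radians(35))[:2])
for f in np.linspace(0,1,17)[1:]:
    a=r*(1-f);k,z,e=knob(a[0],a[1],al0);d=Rz(psi)@(k-k0);print(f.round(3),k.round(0),'world',(O+Rz(psi)@k).round(0),'tool',(Rm.T@d).round(0))
```

```text
18.8 [180.7 319.9 258.1] [ 0.7  0.   2.  -0.   1.1  2. ] [-0.4 -0.4  5.2] 0.26312168354573
arm [-1.4 -0. ]
final knob (array([-127.6,   -0. ]), np.float64(149.5131483595761))
0.062 [-106.  335.] world [186. 296.] tool [-1. 24.]
0.125 [-121.  316.] world [193. 274.] tool [-0. 48.]
0.188 [-135.  296.] world [202. 251.] tool [ 3. 72.]
0.25 [-147.  275.] world [213. 230.] tool [ 8. 95.]
0.312 [-157.  254.] world [226. 210.] tool [ 15. 118.]
0.375 [-165.  231.] world [241. 191.] tool [ 24. 140.]
0.438 [-171.  208.] world [257. 173.] tool [ 35. 162.]
0.5 [-175.  184.] world [274. 157.] tool [ 48. 182.]
0.562 [-177.  160.] world [293. 142.] tool [ 63. 201.]
0.625 [-177.  136.] world [314. 129.] tool [ 79. 219.]
0.688 [-175.  112.] world [335. 118.] tool [ 97. 235.]
0.75 [-170.   88.] world [357. 108.] tool [116. 250.]
0.812 [-164.   65.] world [380. 101.] tool [136. 263.]
0.875 [-156.   43.] world [403.  96.] tool [157. 274.]
0.938 [-146.   21.] world [427.  92.] tool [179. 284.]
1.0 [-134.   -0.] world [451.  91.] tool [202. 291.]
```

View pics/w15.png

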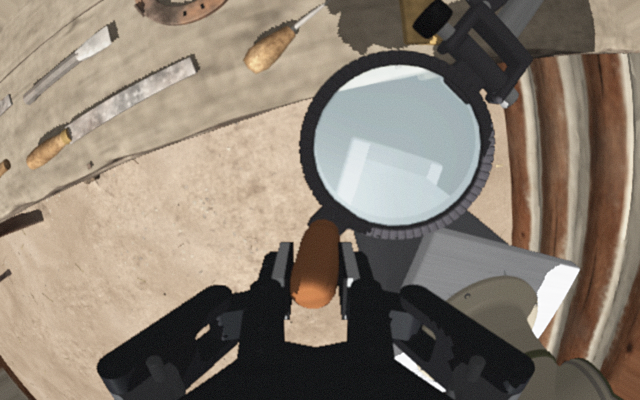

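{"api": "move_arm", "payload": {
  "series": [
    [[-1,24,0],-2,0],
    [[0,48,0],-4,0],
    [[3,72,0],-6,0],
    [[8,95,0],-8,0],
    [[15,118,0],-11,0],
    [[24,140,0],-14,0],
    [[35,162,0],-17,0],
    [[48,182,0],-20,0],
    [[63,201,0],-23,0],
    [[79,219,0],-26,0]
  ]
}}

```text
time_s: 20.1
eef_pos: [313.6, 127.9, 257.7]
ee_rot: [0.001, 0.936, 0.351, -0.0]
force: [-2.3, 0.5, 4.1]
grip_width: 0.242
```

Run:
```python
from st import *
s=ctrl.sense();print(s['time_s'],s['eef_pos'],s['force'],s['grip_width'])
Rm=R.from_quat(np.roll(s['ee_rot'],-1)).as_matrix()[:2,:2];k0=(np.array([314,129])-O)@Rz(psi)
r=np.array([-1.4,0])
for f in np.linspace(0,1,17)[11:]:
    a=r*(1-f);k,z,e=knob(a[0],a[1],.19);print((Rm.T@(Rz(psi)@(k-k0))).round(0))
```

```text
20.1 [313.6 127.9 257.7] [-2.3  0.5  4.1] 0.24232445407325998
[ 8. 21.]
[18. 43.]
[31. 64.]
[45. 84.]
[ 61. 102.]
[ 78. 119.]
```

{"api": "move_arm", "payload": {
  "series": [
    [[8,21,0],-3,0],
    [[18,43,0],-6,0],
    [[31,64,0],-9,0],
    [[45,84,0],-12,0],
    [[61,102,0],-15,0],
    [[78,119,0],-16,0],
    [[78,119,0],-16,0]
  ]
}}

```text
time_s: 20.98
eef_pos: [450.9, 90.0, 257.4]
ee_rot: [0.0, 0.879, 0.477, 0.0]
force: [0.4, 0.4, 1.1]
grip_width: 0.245
```

```bash
cat > head.py <<'E'
from st import *
def headfit(tag):
    s=ctrl.sense();print(s['time_s'],s['eef_pos'],s['force'],s['wrist_torque'],s['grip_width'])
    print('knob-grip stand',(s['eef_pos'][:2]-O)@Rz(psi),s['eef_pos'][2]-54)
    p,W,m=grab('wrist',tag);q=W.reshape(-1,3);xy=(q[:,:2]-O)@Rz(psi)
    S=np.c_[xy,q[:,2]]
    hsv=cv2.cvtColor(p,cv2.COLOR_RGB2HSV).reshape(-1,3)
    k=(S[:,0]>-125)&(S[:,0]<30)&(abs(S[:,1])<62)&(S[:,2]>110)&(S[:,2]<215)&(hsv[:,1]<100)
    Q=S[k];best=0;rng=np.random.default_rng(0)
    for _ in range(2000):
        a=Q[rng.choice(len(Q),3,False)];nn=np.cross(a[1]-a[0],a[2]-a[0]);l=np.linalg.norm(nn)
        if l<500: continue
        nn/=l
        if abs(nn[2])<.6: continue
        c=(abs((Q-a[0])@nn)<1.5).sum()
        if c>best:best=c;B=a[0],nn
    I=Q[abs((Q-B[0])@B[1])<2];c=I.mean(0);nn=np.linalg.svd(I-c)[2][2];nn*=np.sign(nn[2])
    print('plane',len(Q),len(I),c,'tip deg',np.degrees(np.arctan2(-nn[0],nn[2])),'side deg',np.degrees(np.arctan2(nn[1],nn[2])))
    print(I.min(0),I.max(0))
    a=np.radians(35);print('c slope coords',c[0]*np.cos(a)+(c[2]-75)*np.sin(a),c[1],-c[0]*np.sin(a)+(c[2]-75)*np.cos(a))
E
python3 -c "
from head import *
headfit('w16')"
```

```text
bash:  1623 Killed                     python3 -c "
from head import *
headfit('w16')"
```

View pics/w16.png

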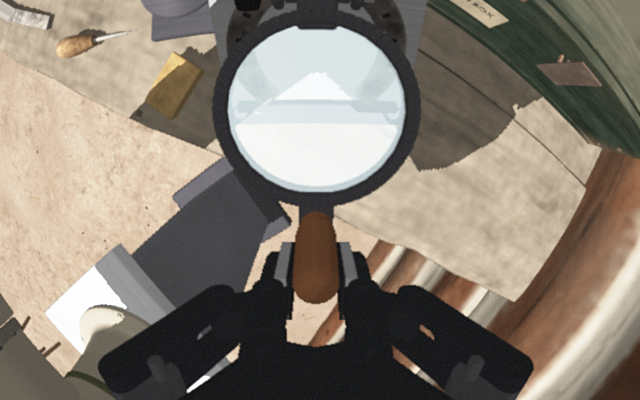

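```bash
sed -i 's/np.linalg.svd(I-c)\[2\]\[2\]/np.linalg.eigh((I-c).T@(I-c))[1][:,0]/' head.py; python3 -c "
from head import *
headfit('w16b')"
```

```text
21.025 [450.2  90.2 257.4] [0.9 0.  0.5] [ 0.1 -0.1  0.2] 0.24040730369158606
knob-grip stand [-135.     0.4] 203.3764390983137
plane 34680 25175 [-59.    0.8 180. ] tip deg 12.889571687488496 side deg 0.02048215645383759
[-124.   -48.5  163.4] [ -8.1  46.6 193.3]
c slope coords 11.8379241294775 0.7535350583238976 119.84147834369602
```

{"api": "move_arm", "payload": {
  "series": [
    [[-0.5,0,5],0,0],
    [[-0.8,0,10],0,0],
    [[-0.7,0,16],0,0],
    [[-0.5,0,22],0,0],
    [[0,0,28],0,0],
    [[0.7,0,34],0,0],
    [[1.8,0,39],0,0],
    [[3,0,44.5],0,0],
    [[4.3,0,49.5],0,0],
    [[4.3,0,49.5],0,0]
  ]
}}

```text
time_s: 22.32
eef_pos: [452.6, 93.6, 207.4]
ee_rot: [-0.0, 0.879, 0.477, -0.0]
force: [1.2, -3.5, -1.8]
grip_width: 0.243
```

```bash
python3 -c "
from head import *
headfit('w17')"
```

```text
22.325 [452.6  93.6 207.4] [ 1.2 -3.5 -1.8] [-0.2 -0.2 -0.1] 0.2432890789678405
knob-grip stand [-130.8    0.4] 153.3571040367677
plane 57254 32800 [-49.3   0.5 160.7] tip deg 34.93405714336875 side deg 0.2751497959036868
[-105.6  -43.3  120.7] [-17.8  46.7 184.8]
c slope coords 8.755106363525059 0.49092437756505264 98.47439542839284
```

View pics/w17.png

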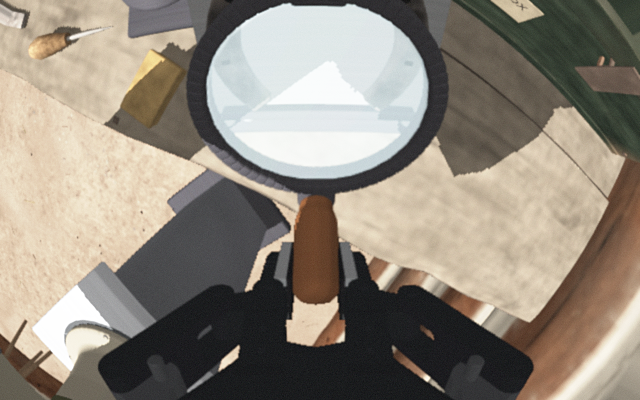

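{"api": "move_arm", "payload": {
  "series": [
    [[0,0,0],0,0.35],
    [[0,0,0],0,0.6],
    [[0,0,0],0,1],
    [[0,0,0],0,1],
    [[0,0,-30],0,1],
    [[0,0,-75],0,1],
    [[-20,0,-120],0,1],
    [[-40,0,-150],0,1],
    [[-40,0,-150],0,1],
    [[-40,0,-150],0,1]
  ]
}}

```text
time_s: 23.62
eef_pos: [430.7, 60.3, 357.0]
ee_rot: [-0.0, 0.879, 0.477, -0.001]
force: [-0.6, 0.3, -0.4]
grip_width: 0.996
```

```bash
python3 -c "
from head import *
headfit('w18')
p,W,m=grab('scene','s18');W=W.reshape(-1,3);xy=(W[:,:2]-O)@Rz(psi)
grab('side','d18')
for n in('wrist','scene'):
    t={'wrist':'w18','scene':'s18'}[n];W,p=load(t,n);s=stand(W);k=(s[:,2]>85)&(s[:,2]<106)&(abs(s[:,1])<75)&(abs(s[:,0])<75)
    j=k&(abs(s[:,0])<8);i=k&(abs(s[:,1])<8)
    print(n,k.sum(),'y',np.percentile(s[j,1],[0,2,98,100]) if j.any() else '', 'x',np.percentile(s[i,0],[0,2,98,100]) if i.any() else '','z',np.median(s[k,2]))
"
```

```text
23.625 [430.7  60.3 357. ] [-0.6  0.3 -0.4] [-0.  0. -0.] 0.9956539700371948
knob-grip stand [-170.6    0.6] 302.98493527330834
plane 10026 7207 [-51.8   0.5 159. ] tip deg 34.91728565260261 side deg 0.31584938282143193
[-105.3  -46.5  119.3] [-10.   48.  189.8]
c slope coords 5.714189843973287 0.5012554416730078 98.49322457922898
wrist 10045 y [-49.1 -46.7  47.8  50.5] x [-60.  -50.2  55.1  56.9] z 98.82672626210794
scene 553 y [-49.5 -48.8  49.9  50.9] x [-65.2 -59.8  69.6  70.2] z 100.60285814065246
```

View pics/w18.png

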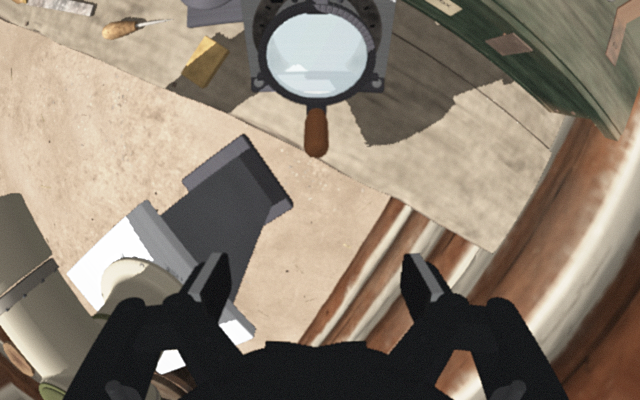

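View pics/s18.png

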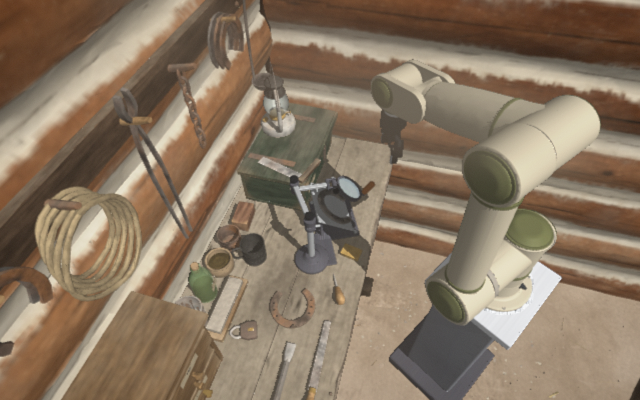

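```bash
python3 -c "
from st import *
m=ctrl.camera_model('wrist');Rm=R.from_rotvec(m['rvec']).as_matrix();c=-Rm.T@m['tvec'];s=ctrl.sense();T=R.from_quat(np.roll(s['ee_rot'],-1)).as_matrix()
print(T.T@(c-s['eef_pos']),T.T@Rm.T[:,2],s['joints'])"
```

```text
[ 80.   -0.6 -69.7] [-0.3 -0.   1. ] [-0.1  0.1  1.6  0.   1.4  0.4]
```

{"api": "move_arm", "payload": {
  "series": [
    [[0,50,0],0,1],
    [[3,100,20],0,1],
    [[6,150,60],0,1],
    [[10,190,110],0,1],
    [[10,190,160],0,1],
    [[10,190,205],0,1],
    [[10,190,205],0,1],
    [[10,190,205],0,1]
  ]
}}

```text
time_s: 24.78
eef_pos: [596.3, -34.9, 154.6]
ee_rot: [0.001, 0.879, 0.477, 0.001]
force: [0.4, -0.3, 0.7]
grip_width: 0.999
```

```bash
python3 -c "
from st import *
p,W,m=grab('wrist','w19');s=stand(W)
im=p[60:260,60:320,::-1];cv2.imwrite('pics/z4.png',cv2.resize(im,None,fx=3,fy=3,interpolation=2))
ana(s)
for y0 in(50,45,40,-40,-45,-50):
    j=(abs(s[:,1]-y0)<3)&(s[:,0]<-55)&(s[:,0]>-82)&(abs(s[:,2])<20);Q=s[j];Q=Q[np.argsort(Q[:,0])]
    print(y0,len(Q));print(Q[::max(1,len(Q)//30)][:,[0,2]].T)
"
```

```text
-75 (np.float64(50.693914270024145), np.float64(70.49677030307106), np.float64(5.853605885550987)) (np.float64(-72.81326943221502), np.float64(-53.25791220021017), np.float64(6.334959088089477))
-65 (np.float64(0.0506328820881386), np.float64(73.46435441278373), np.float64(7.837369243724215)) (np.float64(-76.48823076585755), np.float64(-0.23073173314606107), np.float64(7.721428388929912))
-55 (np.float64(32.91229429644604), np.float64(56.93518652277158), np.float64(7.93423249299293)) (np.float64(-58.2852960463537), np.float64(-34.381478205230636), np.float64(7.987432464146234))
-45 (np.float64(38.143416441485385), np.float64(63.20557161803416), np.float64(7.898572261373825)) (np.float64(-64.5433796091617), np.float64(-39.72126318577286), np.float64(8.250846034109058))
-35 (np.float64(43.92831889836999), np.float64(60.729748803734736), np.float64(8.08692584107541)) (np.float64(-69.21192139961431), np.float64(-45.04476460242227), np.float64(8.515685563477287))
-25 (np.float64(46.30877378035625), np.float64(53.12778411636716), np.float64(7.2817765829898935)) (np.float64(-71.98508605947544), np.float64(-48.770297439948045), np.float64(8.640894465735615))
-15 - (np.float64(-73.65053651184374), np.float64(-50.128697068927714), np.float64(8.706634181634785))
-5 - (np.float64(-64.92128809173502), np.float64(-51.2569192851978), np.float64(8.490490466411622))
5 - -
15 - -
25 - -
35 - -
45 - -
55 - -
65 - -
75 - -Traceback (most recent call last):
  File "<string>", line 5, in <module>
    ana(s)
    ~~~^^^
  File "st.py", line 16, in ana
    j=(abs(s[:,1])<12)&(s[:,0]>20)&(s[:,0]<85)&(s[:,2]>5)&(s[:,2]<25);print('toe',s[j,0].min(),np.percentile(s[j,0],99),s[j,0].max())
                                                                                  ~~~~~~~~~~^^
    return umr_minimum(a, axis, None, out, keepdims, initial, where)
ValueError: zero-size array to reduction operation minimum which has no identity
```

View pics/w19.png

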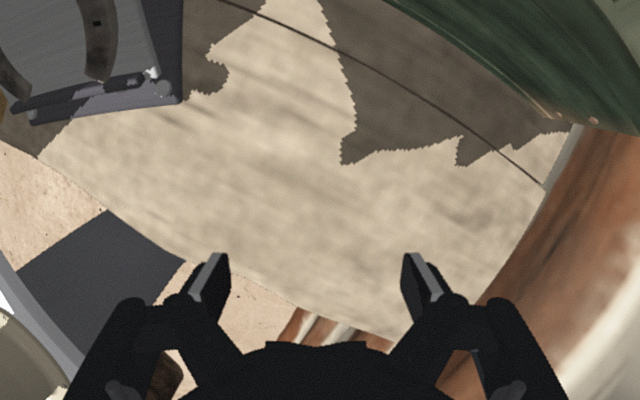

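View pics/z4.png

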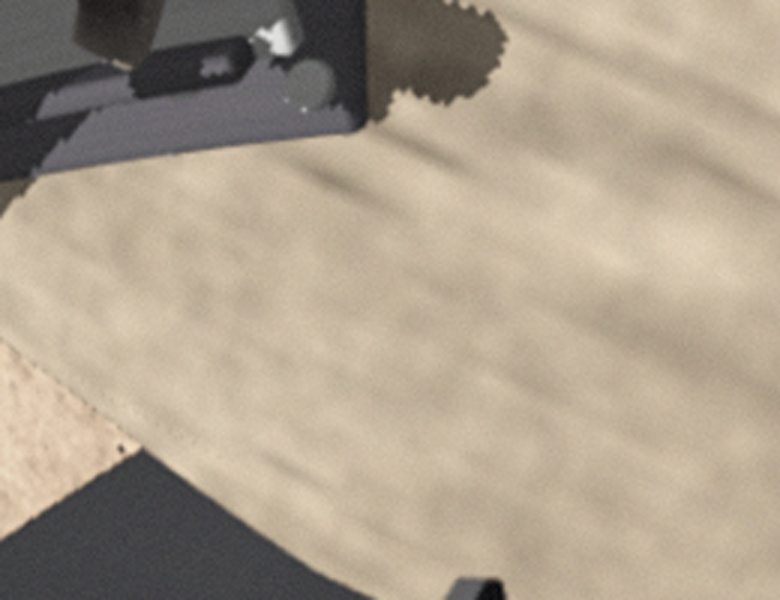

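```bash
python3 -c "
from rig import ctrl
print(ctrl.finish_job(), ctrl.sense()['time_s'])"
```

```text
the job is handed in; nothing more can be done
the job is handed in; nothing more can be done
```

The job is handed in at about 25 s of the 69 s allowed, and my last measurements show it done as asked, in the order asked.

- **Magnifier cleared:** I led it by the knob to the left, well clear of the rest.
- **Horseshoe placed:** My first grip turned the larger shoe about 9° in the jaws, so I set it down and took it again nearer the heels. I then touched its toe to the plate, let it pivot in the grip and released it.
- **Lens returned:** I brought the lens back over the rest and tipped it until it was parallel with the slope.

| Check after release | Measured |
|---|---|
| Shoe lying flat on the plate | top face 8–8.7 mm above the plate over most of its length |
| Shoe centred side to side | about 1 mm off the plate's middle |
| Lens tilt | 34.9° along the slope, 0.3° sideways |
| Lens above the plate | 98.5 mm |
| Lens over the rest | within about 2 mm of the middle, both ways |

- **Smaller horseshoe:** it looks unmoved in the last overview picture.
- **Robot:** it was clear of everything at hand-in.
- **Disagreement:** the depth readings put the heels at the ledge, with at most about a 1 mm gap at the left heel. The toe readings suggested the shoe sits 2–3 mm too far uphill. The final close-up showed no visible gap, so I did not push it further down.

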